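# Comb the spilled dowels into the grooves of a carpenter's tote

### The arm

A 6-joint arm with a two-finger parallel gripper is mounted at the origin on the work surface. World frame = base frame: x ahead of the robot, y to its left, z up, the work surface at z = 0. Lengths are in mm, angles in rad, forces in N, time in s.
With the tool pointing down it reaches from about 400 to 925 mm from the base axis. Payload 12.5 kg.
Tool frame: the origin (TCP) lies at the very end of the fingers, on their centre line; the grasp point (between the pads) lies grip_depth behind it (grip_depth is the distance from the TCP to the grasp point, in mm); z points along the fingers, y is the line along which they close (so a half turn about z gives the same grasp; the last joint's range is limited). The gripper opens to 95 mm and grips with 3 to 60 N. Pads are 20 mm wide; open, the fingers measure 119 mm over their backs; the gripper's body (75 mm by 180 mm) begins 59 mm behind the grasp point.
Start: joints at [-0.106, 0.491, 1.559, -0, 1.092, -0.106], TCP at [625.017, 0.021, 214.661] pointing down, gripper open.
Joint ranges: [-3.1, 3.1], [-0.84, 2.19], [0.05, 2.79], [-1.13, 4.28], [0.06, 2.93], [-2.69, 2.69]. Speed limits (rad/s): [2.22, 2.22, 2.79, 3.14, 3.14, 3.14].

### API

Orientations are given as [roll, pitch, yaw] about the fixed x, y, z axes, in that order (R = Rz(yaw) Ry(pitch) Rx(roll)).
In Python, from cell import state, read_camera, job_done, grip_depth gives the robot as it stands.
- The arm moves only by the tool drive_tool, never from a script. Its argument "targets" is a list of rows, each an object with "jaw": the opening, from 0 (shut) to 1 (fully open); "travel": the shift along the tool's x, y, z in m, a list of three; "twist": the turn about the tool's z in rad. In form: [{"jaw": jaw, "travel": [tx, ty, tz], "twist": twist}, ...]. A call has 1 to 8 rows; each row is the pose to reach, as a shift and turn from the pose commanded when the call began, along the tool's axes at that moment; what a row does not reach only later rows make up. A row lasts 1/12 s, in which the tool goes at most 41.7 mm and 7.16 degrees, less where a joint would pass 70% of its speed; a pose out of reach is approached as far as the arm can. A call with a gripper value outside its range is refused whole. The fingers move at their own pace and stop on an object; the grip force is fixed at half the most. Time passes only in rows, so rows that repeat a pose let the fingers close. It gives the time, the measured TCP pose, the force, the opening and the grip force at its end, in the units of the state.
- state(): the state, without advancing time (a new reading comes with each control period).
- read_camera(name): name is "scene" or "side" or "wrist"; returns a dict with "frame" (420x560x3 uint8, red, green, blue), "fx", "fy", "cx", "cy" (pixels), "k1" (the pictures are not rectified: a ray, as slopes to the right and down, at radius r is drawn at 1 + k1 r^2 times it, then the intrinsics apply), "R" (3x3) and "t" (3): a world point X has camera coordinates R X + t. Camera axes: x right, y down, z forward; pixel columns grow to the right and rows downward; lengths in mm; the calibration is good to about 2 mm. A picture is of the moment at which its call begins. There is no depth.
- job_done(): hands the job in; it is judged then, once.
The state is a dict: "t": time; "joints": joint angles; "qvel": joint speeds; "tau": joint torques, N m; "eef_pos": TCP position; "tcp_rot": TCP orientation; "ft_force": force on the tool from outside, world axes, zero at the start; "moment": the same for the moment, N m; "opening": opening from 0.0 (shut) to 1.0 (fully open); "grip_force": force on a finger pad.
Only numpy, scipy, OpenCV 4.12 (cv2) and the standard library are available. Lean on these libraries where they do the work, as an engineer would, in place of code of your own. Each camera call takes 0.05 s, during which the arm holds its last target. There are 200 camera calls.

### The job

The four dowels lie criss-cross on the grooved tray of the carpenter's tote. Take the small rake out of the tote's other compartment, reach in under the carrying bar and comb the rake across the grooves until every dowel has dropped down into a groove, without touching the dowels with the gripper. Then put the rake back in its compartment, tines down on the floor and handle over the near side, and leave the things standing around the tote where they are.

Things in the scene. Friction and masses are not known exactly. Their poses are not given: they have to be found in the camera images.
- tote: Fixed open plywood carpenter's tote, 234 (x) by 354 (y). Origin: centre of underside; x away from robot, y left, z up (turned up to 7 deg). Floor top z 12. Near and far sides 65 high, inner faces x -105, +105, 12 thick. End boards (inner faces y -165, +165) taper from full width at z 75 to 80 wide at z 300. Divider y -15 to -5, 65 high: tray at its left, rake compartment at its right.
- bar (a point): Middle of the tote's round wooden carrying bar: diameter 28, runs along the tote's y from end to end, 270 above the underside, over the middle (x 0) of tray and compartment. A gripper pointing straight down cannot work beneath it; one leaning back towards the robot by 30 to 50 degrees (fingers pointing forward and down) can. Axes as the tote's.
- tray (a point): Middle of the tray space (210 by 170), at the height of the tote's floor; axes as the tote's. Dark wood insert with 7 grooves along y, 16 wide, 15.5 deep, pitch 22, edges bevelled 3; outermost groove middles x -77 and +55. Flat lands level with the rib tops: near x -105 to -85, far x +63 to +105. It lies on packing: rib tops and lands are anywhere from 30 to 39 above this point; find them by touch.
- compartment (a point): Middle of the floor of the empty rake compartment, 210 (x) by 150 (y), open above apart from the bar; axes as the tote's.
- dowel1: Loose round wooden dowel, diameter 14, length 110, about 14 g. Origin at its centre, x along its length. dowel1, 2 and 3 start on the rib tops, at 18 to 36 degrees to the grooves; no dowel reaches beyond x = +73 of the tote, so the far land is free behind them. Lying in a groove its top is 1.5 below the rib tops.
- dowel2: As dowel1.
- dowel3: As dowel1.
- dowel4: As dowel1, but it starts lying across the top of others.
- rake_grip (a point): Middle of the rake's handle, where to grip: 60 behind the row of tines, 63 above their tips. Handle straight and level, 18 wide, 20 high, ends 70 behind this point. x from handle to head, y along the head, z up. It starts level in its compartment, tines on the floor, handle lying on the tote's near side and pointing to the robot. Grip it with the hand leaning back, as it must be used so under the bar.
- rake_tines (a point): Middle of the row of tine tips of the small hand rake (about 160 g): head bar 120 long (y), 20 thick, 22 high, its underside 45 above the tips; eight round steel tines, diameter 5, 15 apart, straight down from it. Same axes as rake_grip.
- disc: Bystander: loose round wood offcut, diameter 72, 18 high, beside the tote. Origin under its centre.
- glue: Bystander: loose white glue bottle, diameter 54, 150 high, standing beside the tote. Origin under its centre.
- tape: Bystander: loose grey tape measure, 75 x 40 x 62 high, beside the tote. Origin under its centre.
Things that resemble listed ones, but are neither listed nor needed, are in the scene too. Leave any purple look-alike of the part that bears rake_grip alone.

How it is judged (in metres and radians):
On the way, in this order (a step that is already met when the one before it is completed fails the run):
1. the rake is out of its compartment and over the grooved tray (y of rake_tines in the frame of tote between 0.03 and 0.13 m), for 0.2 s.
2. all four dowels lie down in grooves (angle between the x axis of each of dowel1, dowel2, dowel3, dowel4 and the y axis of tote, either way round below 0.06 rad and z of each of dowel1, dowel2, dowel3, dowel4 in the frame of tote below 0.0445 m and x of dowel1 in the frame of tote between -0.09 and 0.07 m and y of dowel1 in the frame of tote between 0 and 0.16 m and x of dowel2 in the frame of tote between -0.09 and 0.07 m and y of dowel2 in the frame of tote between 0 and 0.16 m and x of dowel3 in the frame of tote between -0.09 and 0.07 m and y of dowel3 in the frame of tote between 0 and 0.16 m and x of dowel4 in the frame of tote between -0.09 and 0.07 m and y of dowel4 in the frame of tote between 0 and 0.16 m), for 0.2 s.
At the end, for the whole second after the job is handed in: Each dowel at rest in the tray, parallel to the grooves within 0.06 rad, centre under 44.5 mm above tote underside. Rake at rest in its compartment: level within 0.09 rad, tips within 6 mm of floor and 17 mm of its middle, tines at x -95 to 20 mm, handle to the near side (0.2 rad) (all of step 2 and linear speed of each of dowel1, dowel2, dowel3, dowel4, rake below 0.02 m/s and y of rake_tines in the frame of tote between -0.107 and -0.073 m and x of rake_tines in the frame of tote between -0.095 and 0.02 m and x of rake_grip in the frame of tote below -0.03 m and z of rake_tines in the frame of tote below 0.018 m and angle between rake_tines's own z axis and vertical below 0.09 rad and angle between the x axis of rake_tines and the x axis of tote, either way round below 0.2 rad); the robot touches nothing.
It fails at once if the gripper touches a dowel (contact force between any of the fingers, the arm and dowel1 above 0.5 N or contact force between any of the fingers, the arm and dowel2 above 0.5 N or contact force between any of the fingers, the arm and dowel3 above 0.5 N or contact force between any of the fingers, the arm and dowel4 above 0.5 N).
It fails at once if the wooden disc is moved more than 20 mm (distance of disc from where it was at the start of the episode above 0.02 m).
It fails at once if the glue bottle is moved more than 20 mm (distance of glue from where it was at the start of the episode above 0.02 m).
It fails at once if the tape measure is moved more than 20 mm (distance of tape from where it was at the start of the episode above 0.02 m).
It also fails if it takes over 64 s, if anything falls off the work surface, if the arm or the gripper's body presses on something with over 40 N, if the wrist force passes 120 N, or if a joint passes its speed limit or range.

## Working session

There is one attempt and no reset: what is moved stays moved. The work goes in short steps, Python scripts to look and compute and a tool call to move; the robot and the scene stay as the last step left them, time stands still between calls to the robot, and variables do not carry over. Pictures are saved under pics/ and viewed, at most 10 in all, crops included, and the job is handed in when it is done.

Besides the shell and the picture viewer there is one more tool, called by a JSON object that holds its "fn" and its "kwargs", one argument or row to a line. drive_tool: Moves the arm, as the interface text tells. Its arguments: {"type":"object","properties":{"targets":{"type":"array"}},"required":["targets"]}

```bash
ls; mkdir -p pics
python3 - <<'E'
from cell import *
import cv2,numpy as np
print(state(),grip_depth)
for n in("scene","side"):
    c=read_camera(n);f=c["frame"];print(n,{k:np.round(v,4).tolist() for k,v in c.items() if k!="frame"})
    cv2.imwrite(f"pics/{n}0.png",cv2.resize(f[:,:,::-1],(800,600),interpolation=cv2.INTER_CUBIC))
    np.save(f"{n}0.npy",f)
E
```

```text
pics
{'t': 0.0, 'joints': array([-1.05616322e-01,  4.91550476e-01,  1.55947490e+00,  1.31415455e-05,
        1.09166987e+00, -1.05612006e-01]), 'qvel': array([ 0.0009484 , -0.00100847,  0.0013016 , -0.00066393,  0.00031985,
       -0.00022066]), 'tau': array([-9.52334158e-04, -6.12640929e+01, -2.58175153e+01,  6.92750537e-02,
        4.83079045e-02, -1.38641695e-05]), 'eef_pos': array([6.24751626e+02, 4.20404966e-02, 2.14058623e+02]), 'tcp_rot': array([-3.14049743e+00, -1.27820587e-04,  1.57078588e+00]), 'ft_force': array([-0.19695918,  0.71619355,  0.76016277]), 'moment': array([-0.0014766 , -0.02959444,  0.00631665]), 'grip_force': 0.0, 'opening': 0.9991852726380623} 18.8
scene {'fx': 472.2075, 'fy': 472.2075, 'cx': 276.7063, 'cy': 210.2364, 'k1': -0.025, 'R': [[-0.3329, 0.9428, 0.0151], [0.6749, 0.2494, -0.6944], [-0.6585, -0.221, -0.7194]], 't': [179.9801, -225.9825, 1717.9232]}
side {'fx': 438.2654, 'fy': 438.2654, 'cx': 279.4724, 'cy': 205.4785, 'k1': -0.0582, 'R': [[-0.76, -0.6498, -0.0135], [-0.3905, 0.4731, -0.7898], [0.5196, -0.5949, -0.6133]], 't': [419.8061, 345.4502, 1233.726]}
```

View pics/scene0.png

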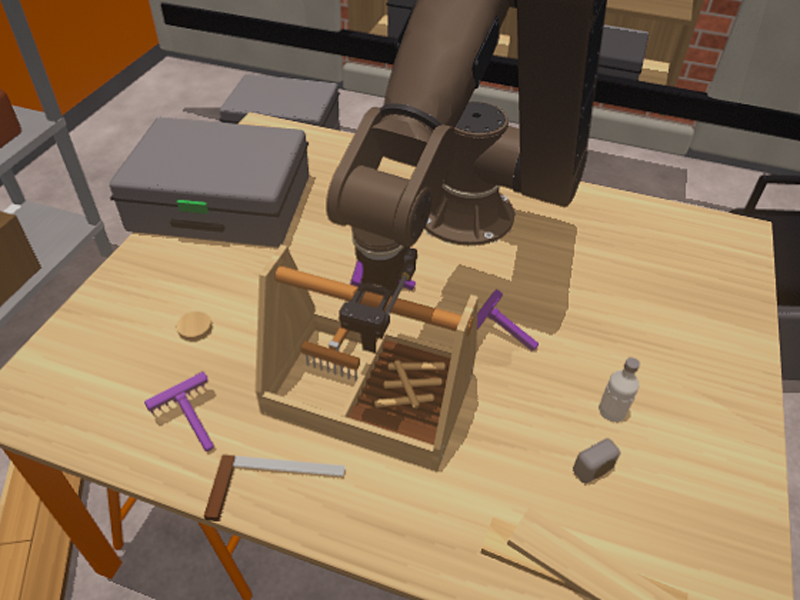

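View pics/side0.png

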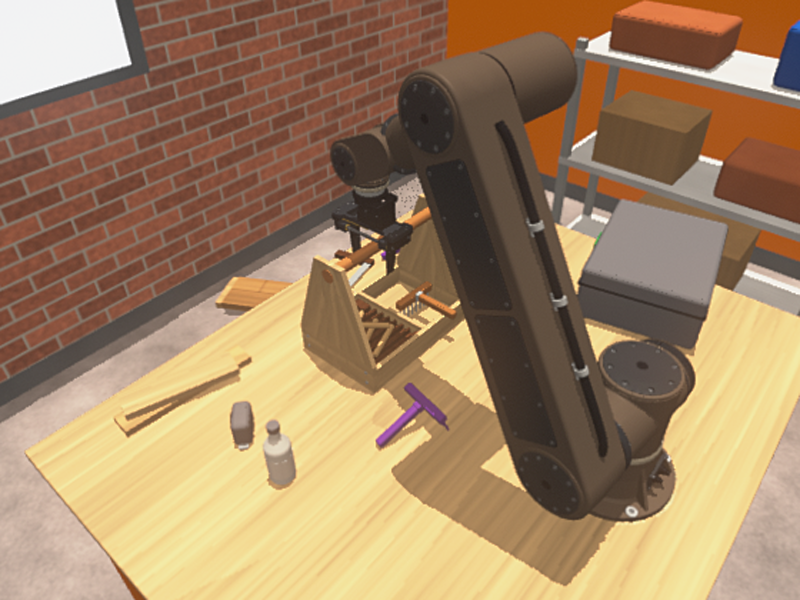

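Three purple rakes at (180,405), (510,315) and (380,275) are look-alikes. The brown rake at (335,350), inside the tote's left compartment with its handle to the robot, is the one meant. I'll confirm it in a crop, which will also give me the tote corners.

```bash
cat > h.py <<'E'
import numpy as np,cv2
from scipy.optimize import least_squares
from cell import *
import pickle
def cams():
    try: return pickle.load(open("cams.pkl","rb"))
    except Exception:
        c={n:{k:v for k,v in read_camera(n).items() if k!="frame"} for n in("scene","side")}
        pickle.dump(c,open("cams.pkl","wb"));return c
def proj(c,X):
    p=np.atleast_2d(X)@np.array(c["R"]).T+c["t"];s=p[:,:2]/p[:,2:];s=s*(1+c["k1"]*(s**2).sum(1,keepdims=True))
    return s*[c["fx"],c["fy"]]+[c["cx"],c["cy"]]
def ray(c,uv):
    d=(np.array(uv,float)-[c["cx"],c["cy"]])/[c["fx"],c["fy"]];s=d.copy()
    for _ in range(20): s=d/(1+c["k1"]*(s@s))
    R=np.array(c["R"]);return -R.T@c["t"],R.T@np.r_[s,1]
def onz(c,uv,z):
    o,d=ray(c,uv);return o+d*(z-o[2])/d[2]
def crop(f,x,y,w,h,s,name): cv2.imwrite(f"pics/{name}.png",cv2.resize(f[y:y+h,x:x+w,::-1],None,fx=s,fy=s,interpolation=cv2.INTER_CUBIC))
E
python3 - <<'E'
from h import *
cams()
crop(np.load("scene0.npy"),165,180,190,150,4,"c1")
crop(np.load("side0.npy"),200,130,160,150,4,"c2")
E
```

```text
(no output)
```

View pics/c1.png

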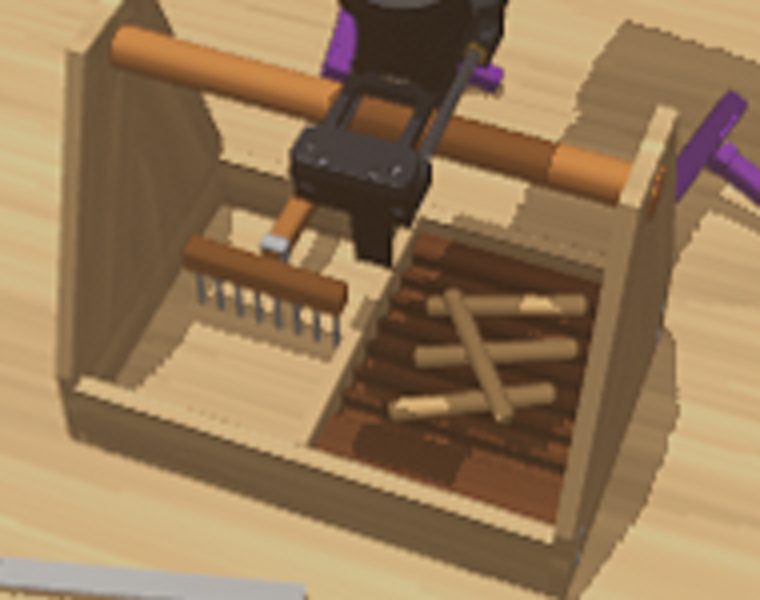

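View pics/c2.png

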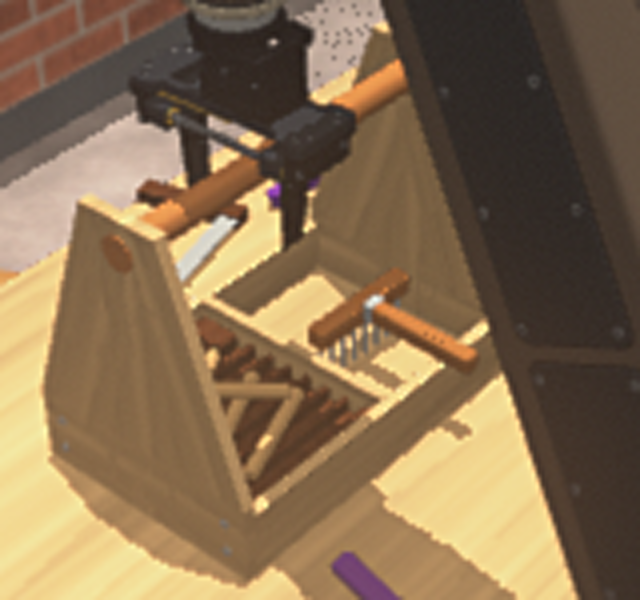

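The crop confirms the brown rake: eight tines, head from c1 (190,240) to (345,285), handle on the near side. The gripper straddles the bar. I'll fit the tote corners, rake tips, dowels and bystanders.

Run:
```python
from h import *
C=cams()
S=lambda u,v:(165+u/4,180+v/4); D=lambda u,v:(200+u/4,130+v/4)
obs=[("scene",S(75,437),(117,-177,0)),("scene",S(570,598),(117,177,0)),("scene",S(655,190),(0,177,270)),("scene",S(118,47),(0,-165,270)),
("side",D(118,252),(0,177,270)),("side",D(245,582),(-117,177,0)),("side",D(52,455),(117,177,0)),("side",D(80,203),(40,177,300))]
def T(p,X):
    c,s=np.cos(p[2]),np.sin(p[2]);return np.c_[np.array([[c,-s],[s,c]])@np.array(X,float)[:2]+p[:2] if 0 else 0]
def w(p,X):
    c,s=np.cos(p[2]),np.sin(p[2]);return np.array([c*X[0]-s*X[1]+p[0],s*X[0]+c*X[1]+p[1],X[2]])
f=lambda p:np.concatenate([(proj(C[n],w(p,X))[0]-uv) for n,uv,X in obs])
r=least_squares(f,[640,0,0],x_scale=[100,100,.1],loss="soft_l1");p=r.x;print(p,np.round(r.fun.reshape(-1,2) if 0 else f(p).reshape(-1,2),1).tolist())
np.save("tote.npy",p)
def inv(P):
    c,s=np.cos(p[2]),np.sin(p[2]);d=P[:2]-p[:2];return np.round([c*d[0]+s*d[1],-s*d[0]+c*d[1],P[2]],1)
for nm,uv,z in[("tine L",S(203,303),12),("tine R",S(337,342),12),("d1a",S(430,305),52),("d1b",S(583,303),52),("d2a",S(418,357),52),("d2b",S(575,348),52),("d3a",S(393,410),52),("d3b",S(553,393),52),("d4a",S(452,293),66),("d4b",S(505,415),66)]:
    P=onz(C["scene"],uv,z);print(nm,np.round(P,1),inv(P))
P=onz(C["side"],D(470,358),75);print("handle end",P,inv(P))
for nm,u,v in[("disc",195,335),("glue",615,415),("tape",597,475)]:
    P=onz(C["scene"],(u*.7,v*.7),0);print(nm,np.round(P))
```

```text
[ 6.13502032e+02 -2.66161610e+01 -1.07359524e-03] [[-0.9, 0.4], [-0.1, 0.1], [0.8, -0.6], [0.7, -0.7], [0.0, 0.2], [0.9, -0.5], [-0.5, -0.6], [-0.7, -0.7]]
tine L [ 600.7 -163.9   12. ] [ -12.7 -137.3   12. ]
tine R [600.1 -61.1  12. ] [-13.4 -34.5  12. ]
d1a [ 5.764e+02 -5.000e-01  5.200e+01] [-37.1  26.1  52. ]
d1b [538.4  98.2  52. ] [-75.3 124.7  52. ]
d2a [621.   7.  52.] [ 7.5 33.6 52. ]
d2b [577.4 104.2  52. ] [-36.2 130.7  52. ]
d3a [667.2   6.4  52. ] [53.7 33.1 52. ]
d3b [618.1 101.2  52. ] [  4.4 127.8  52. ]
d4a [571.9  13.8  66. ] [-41.7  40.3  66. ]
d4b [655.3  79.4  66. ] [ 41.7 106.   66. ]
handle end [ 474.92684538 -111.45114773   75.        ] [-138.5  -85.    75. ]
disc [ 600. -426.    0.]
glue [501. 434.   0.]
tape [643. 419.   0.]
```

Tote at (613.5, -26.6) with yaw about 0. Rake tips are at (600, -112), grip point near (540, -112, 75). I'll lift clear of the bar first. The tool only shifts and twists, so I'll then see what it does at the reach limit, where a lean may come from.

{"fn": "drive_tool", "kwargs": {
  "targets": [
    {"jaw": 0.6,"travel": [0,0,-0.04],"twist": 0},
    {"jaw": 0.6,"travel": [0,0,-0.08],"twist": 0},
    {"jaw": 0.6,"travel": [0,0,-0.12],"twist": 0},
    {"jaw": 0.6,"travel": [0,0,-0.15],"twist": 0.1},
    {"jaw": 0.6,"travel": [0,0,-0.15],"twist": 0.22},
    {"jaw": 0.6,"travel": [0,0.04,-0.15],"twist": 0.34},
    {"jaw": 0.6,"travel": [0,0.08,-0.15],"twist": 0.46},
    {"jaw": 0.6,"travel": [0,0.12,-0.15],"twist": 0.58}
  ]
}}

```text
t: 0.87
eef_pos: [746.0, 0.1, 365.5]
tcp_rot: [3.141, -0.001, 0.985]
ft_force: [0.5, -0.4, 0.1]
opening: 0.604
grip_force: 0.0
```

{"fn": "drive_tool", "kwargs": {
  "targets": [
    {"jaw": 0.6,"travel": [0.022,0.033,0],"twist": 0.12},
    {"jaw": 0.6,"travel": [0.044,0.066,0],"twist": 0.24},
    {"jaw": 0.6,"travel": [0.066,0.1,0],"twist": 0.36},
    {"jaw": 0.6,"travel": [0.088,0.133,0],"twist": 0.48},
    {"jaw": 0.6,"travel": [0.111,0.167,0],"twist": 0.6},
    {"jaw": 0.6,"travel": [0.133,0.2,0],"twist": 0.72},
    {"jaw": 0.6,"travel": [0.155,0.233,0],"twist": 0.84},
    {"jaw": 0.6,"travel": [0.177,0.267,0],"twist": 0.985}
  ]
}}

```text
t: 1.53
eef_pos: [925.3, 1.3, 325.7]
tcp_rot: [3.134, -0.036, 0.169]
ft_force: [0.1, 0.5, 1.3]
opening: 0.597
grip_force: 0.0
```

```bash
python3 -c "
from cell import *
s=state();print(s['joints'],s['eef_pos'],s['tcp_rot'])"
```

```text
[-7.03124908e-02  1.09264827e+00  5.19275169e-02  1.64887593e-03
  1.96055392e+00  1.33176812e+00] [925.32737898   1.30941204 325.69934224] [ 3.13441556 -0.03578195  0.16949846]
```

The tool leans slightly (pitch -0.036, fingers forward) at full reach. I'll push further to build that up.

{"fn": "drive_tool", "kwargs": {
  "targets": [
    {"jaw": 0.6,"travel": [0.04,0.007,0],"twist": 0.06},
    {"jaw": 0.6,"travel": [0.08,0.014,0],"twist": 0.12},
    {"jaw": 0.6,"travel": [0.12,0.02,0],"twist": 0.17},
    {"jaw": 0.6,"travel": [0.16,0.027,0],"twist": 0.17},
    {"jaw": 0.6,"travel": [0.2,0.034,0],"twist": 0.17},
    {"jaw": 0.6,"travel": [0.24,0.04,0],"twist": 0.17}
  ]
}}

```text
t: 2.03
eef_pos: [951.0, 2.3, 288.2]
tcp_rot: [3.14, -0.073, 0.007]
ft_force: [0.1, -0.2, -0.3]
opening: 0.598
grip_force: 0.0
```

```bash
python3 -c "
from cell import *
s=state();print(s['joints'],s['eef_pos'],s['tcp_rot'])"
```

```text
[-0.06794066  1.13542128  0.04850468  0.00354797  1.88517723  1.49678879] [950.98173101   2.26187893 288.18498499] [ 3.13950861 -0.07253608  0.00736197]
```

{"fn": "drive_tool", "kwargs": {
  "targets": [
    {"jaw": 0.6,"travel": [-0.04,0,0],"twist": 0},
    {"jaw": 0.6,"travel": [-0.07,0,-0.03],"twist": 0},
    {"jaw": 0.6,"travel": [-0.1,0,-0.06],"twist": 0},
    {"jaw": 0.6,"travel": [-0.13,0,-0.09],"twist": 0},
    {"jaw": 0.6,"travel": [-0.16,0,-0.12],"twist": 0},
    {"jaw": 0.6,"travel": [-0.19,0,-0.15],"twist": 0},
    {"jaw": 0.6,"travel": [-0.22,0,-0.18],"twist": 0},
    {"jaw": 0.6,"travel": [-0.25,0,-0.21],"twist": 0}
  ]
}}

```text
t: 2.7
eef_pos: [722.9, 1.4, 448.7]
tcp_rot: [3.139, -0.073, 0.007]
ft_force: [0.6, 0.9, 0.8]
opening: 0.6
grip_force: 0.0
```

```bash
python3 -c "
from cell import *
s=state();print(s['joints'],s['eef_pos'],s['tcp_rot'])"
```

```text
[-0.09125312  0.51064747  0.92857489  0.00506192  1.62915072  1.47302748] [722.91931336   1.40252608 448.70030309] [ 3.13944016 -0.07336117  0.00707502]
```

The lean persists. I'll fit the planar geometry to find where joint 5's limit would force a lean of about 40°.

```bash
cat > k.py <<'E'
import numpy as np
from scipy.optimize import least_squares
Q=np.array([[-.10562,.49155,1.55947,1.09167],[-.0703,1.09265,.05193,1.96055],[-.06794,1.13542,.0485,1.88518],[-.09125,.51065,.92857,1.62915]])
P=np.array([[624.75,.04,214.06],[925.33,1.31,325.7],[950.98,2.26,288.18],[722.92,1.4,448.7]])
def fk(p,q):
    a,b,c,r0,L,h=p;j2,j3,j5=q[...,1],q[...,2],q[...,3];s=j2+j3;t=np.pi-s-j5
    return r0+a*np.sin(j2)+b*np.sin(s)+c*np.cos(s)+L*np.sin(t),h+a*np.cos(j2)+b*np.cos(s)-c*np.sin(s)-L*np.cos(t)
Rr=np.sqrt(P[:,0]**2+P[:,1]**2-66**2)
def f(p):
    r,z=fk(p,Q);return np.r_[r-Rr,z-P[:,2],(p-[600,450,0,0,350,200])/np.array([300,300,100,100,100,100])]
p=least_squares(f,[600,450,0,0,350,200]).x
if __name__=="__main__":
    print(p,f(p)[:8])
    for j2 in(-.8,-.6,-.4,-.2,0):
        for j3 in(.3,.6,.9,1.2,1.5):
            q=np.array([0,j2,j3,2.93]);r,z=fk(p,q);print(j2,j3,np.round([r,z]),"tilt",round(np.degrees(np.pi-j2-j3-2.93)))
E
python3 k.py
```

```text
[ 5.86902033e+02  4.11007607e+02  4.27080441e+01 -2.71587088e-01
  2.78155732e+02  2.02547940e+02] [-0.02818894 -0.13092982  0.08064982  0.0784961  -0.0071233  -0.03415255
 -0.00979114  0.0508122 ]
-0.8 0.3 [-399.  782.] tilt 41
-0.8 0.6 [-350.  768.] tilt 24
-0.8 0.9 [-307.  740.] tilt 6
-0.8 1.2 [-274.  700.] tilt -11
-0.8 1.5 [-254.  653.] tilt -28
-0.6 0.3 [-276.  850.] tilt 29
-0.6 0.6 [-231.  826.] tilt 12
-0.6 0.9 [-194.  790.] tilt -5
-0.6 1.2 [-170.  745.] tilt -22
-0.6 1.5 [-160.  694.] tilt -39
-0.4 0.3 [-142.  892.] tilt 18
-0.4 0.6 [-102.  859.] tilt 1
-0.4 0.9 [-73. 817.] tilt -17
-0.4 1.2 [-59. 767.] tilt -34
-0.4 1.5 [-59. 716.] tilt -51
-0.2 0.3 [ -2. 906.] tilt 6
-0.2 0.6 [ 30. 866.] tilt -11
-0.2 0.9 [ 50. 819.] tilt -28
-0.2 1.2 [ 55. 768.] tilt -45
-0.2 1.5 [ 44. 718.] tilt -62
0 0.3 [137. 892.] tilt -5
0 0.6 [162. 847.] tilt -22
0 0.9 [172. 797.] tilt -39
0 1.2 [166. 746.] tilt -57
0 1.5 [146. 698.] tilt -74
```

Geometry fits to 0.1 mm. The joint 5 route lies behind the base, so I'll use the outward reach limit. Each call there seems to add lean, so I'll try several short pushes.

{"fn": "drive_tool", "kwargs": {
  "targets": [
    {"jaw": 0.6,"travel": [0.04,0,0],"twist": 0},
    {"jaw": 0.6,"travel": [0.08,0,0],"twist": 0},
    {"jaw": 0.6,"travel": [0.12,0,0],"twist": 0},
    {"jaw": 0.6,"travel": [0.16,0,0],"twist": 0},
    {"jaw": 0.6,"travel": [0.2,0,0],"twist": 0}
  ]
}}

```text
t: 3.12
eef_pos: [867.0, 1.7, 455.1]
tcp_rot: [3.139, -0.083, 0.007]
ft_force: [0.8, -0.5, 0.6]
opening: 0.6
grip_force: 0.0
```

{"fn": "drive_tool", "kwargs": {
  "targets": [
    {"jaw": 0.6,"travel": [0.3,0,0],"twist": 0},
    {"jaw": 0.6,"travel": [0.3,0,0],"twist": 0}
  ]
}}

```text
t: 3.28
eef_pos: [893.7, 2.0, 420.5]
tcp_rot: [3.14, -0.094, 0.007]
ft_force: [1.2, -0.1, -1.7]
opening: 0.597
grip_force: 0.0
```

{"fn": "drive_tool", "kwargs": {
  "targets": [
    {"jaw": 0.6,"travel": [0.3,0,0],"twist": 0},
    {"jaw": 0.6,"travel": [0.3,0,0],"twist": 0}
  ]
}}

```text
t: 3.45
eef_pos: [914.5, 2.2, 404.3]
tcp_rot: [3.139, -0.134, 0.007]
ft_force: [-0.7, -0.1, 1.0]
opening: 0.599
grip_force: 0.0
```

{"fn": "drive_tool", "kwargs": {
  "targets": [
    {"jaw": 0.6,"travel": [0.3,0,-0.3],"twist": 0},
    {"jaw": 0.6,"travel": [0.3,0,-0.3],"twist": 0}
  ]
}}

```text
t: 3.62
eef_pos: [903.9, 2.5, 435.2]
tcp_rot: [3.139, -0.157, 0.006]
ft_force: [-0.1, -0.3, 1.2]
opening: 0.601
grip_force: 0.0
```

Lean accumulates at about 0.02–0.04 per call. More of the same, outwards and slightly up.

{"fn": "drive_tool", "kwargs": {
  "targets": [
    {"jaw": 0.6,"travel": [0.3,0,-0.15],"twist": 0},
    {"jaw": 0.6,"travel": [0.3,0,-0.15],"twist": 0}
  ]
}}

```text
t: 3.78
eef_pos: [905.8, 2.8, 448.5]
tcp_rot: [3.139, -0.191, 0.006]
ft_force: [-0.6, 0.5, 0.0]
opening: 0.596
grip_force: 0.0
```

{"fn": "drive_tool", "kwargs": {
  "targets": [
    {"jaw": 0.6,"travel": [0.3,0,-0.15],"twist": 0},
    {"jaw": 0.6,"travel": [0.3,0,-0.15],"twist": 0}
  ]
}}

```text
t: 3.95
eef_pos: [908.8, 3.0, 455.4]
tcp_rot: [3.139, -0.215, 0.006]
ft_force: [0.9, 0.1, 0.0]
opening: 0.599
grip_force: 0.0
```

{"fn": "drive_tool", "kwargs": {
  "targets": [
    {"jaw": 0.6,"travel": [0.3,0,-0.15],"twist": 0},
    {"jaw": 0.6,"travel": [0.3,0,-0.15],"twist": 0}
  ]
}}

```text
t: 4.12
eef_pos: [910.5, 3.2, 465.3]
tcp_rot: [3.139, -0.241, 0.006]
ft_force: [-0.1, 0.2, 0.0]
opening: 0.603
grip_force: 0.0
```

{"fn": "drive_tool", "kwargs": {
  "targets": [
    {"jaw": 0.6,"travel": [0.3,0,-0.15],"twist": 0},
    {"jaw": 0.6,"travel": [0.3,0,-0.15],"twist": 0}
  ]
}}

```text
t: 4.28
eef_pos: [911.1, 3.4, 477.3]
tcp_rot: [3.139, -0.267, 0.006]
ft_force: [-0.3, -0.2, 0.1]
opening: 0.598
grip_force: 0.0
```

{"fn": "drive_tool", "kwargs": {
  "targets": [
    {"jaw": 0.6,"travel": [0.3,0,-0.15],"twist": 0},
    {"jaw": 0.6,"travel": [0.3,0,-0.15],"twist": 0}
  ]
}}

```text
t: 4.45
eef_pos: [910.9, 3.6, 490.6]
tcp_rot: [3.139, -0.295, 0.006]
ft_force: [0.0, -0.7, 0.3]
opening: 0.6
grip_force: 0.0
```

{"fn": "drive_tool", "kwargs": {
  "targets": [
    {"jaw": 0.6,"travel": [0.3,0,-0.15],"twist": 0},
    {"jaw": 0.6,"travel": [0.3,0,-0.15],"twist": 0}
  ]
}}

```text
t: 4.62
eef_pos: [909.9, 3.7, 504.8]
tcp_rot: [3.139, -0.323, 0.006]
ft_force: [-0.6, -0.5, -0.0]
opening: 0.603
grip_force: 0.0
```

```bash
python3 -c "
from cell import *
s=state();print(s['joints'],s['eef_pos'],s['tcp_rot'])"
```

```text
[-0.07524848  0.90431948  0.04801913  0.02398884  1.86741325  1.50050456] [909.8956954    3.74327398 504.79835871] [ 3.13871907 -0.32253645  0.00624671]
```

{"fn": "drive_tool", "kwargs": {
  "targets": [
    {"jaw": 0.6,"travel": [0.3,0,-0.1],"twist": 0},
    {"jaw": 0.6,"travel": [0.3,0,-0.1],"twist": 0}
  ]
}}

```text
t: 4.78
eef_pos: [914.6, 3.9, 511.2]
tcp_rot: [3.139, -0.351, 0.006]
ft_force: [-0.3, -0.2, 0.2]
opening: 0.597
grip_force: 0.0
```

{"fn": "drive_tool", "kwargs": {
  "targets": [
    {"jaw": 0.6,"travel": [0.3,0,-0.1],"twist": 0},
    {"jaw": 0.6,"travel": [0.3,0,-0.1],"twist": 0}
  ]
}}

```text
t: 4.95
eef_pos: [918.4, 4.0, 517.9]
tcp_rot: [3.139, -0.378, 0.006]
ft_force: [-0.1, 0.0, 0.6]
opening: 0.602
grip_force: 0.0
```

{"fn": "drive_tool", "kwargs": {
  "targets": [
    {"jaw": 0.6,"travel": [0.3,0,-0.1],"twist": 0},
    {"jaw": 0.6,"travel": [0.3,0,-0.1],"twist": 0}
  ]
}}

```text
t: 5.12
eef_pos: [920.9, 4.2, 527.5]
tcp_rot: [3.139, -0.406, 0.006]
ft_force: [0.2, -0.4, 0.4]
opening: 0.603
grip_force: 0.0
```

{"fn": "drive_tool", "kwargs": {
  "targets": [
    {"jaw": 0.6,"travel": [0.3,0,-0.1],"twist": 0},
    {"jaw": 0.6,"travel": [0.3,0,-0.1],"twist": 0}
  ]
}}

```text
t: 5.28
eef_pos: [922.5, 4.4, 538.4]
tcp_rot: [3.138, -0.435, 0.007]
ft_force: [0.5, -0.5, 0.3]
opening: 0.597
grip_force: 0.0
```

{"fn": "drive_tool", "kwargs": {
  "targets": [
    {"jaw": 0.6,"travel": [0.3,0,-0.1],"twist": 0},
    {"jaw": 0.6,"travel": [0.3,0,-0.1],"twist": 0}
  ]
}}

```text
t: 5.45
eef_pos: [923.1, 4.5, 550.4]
tcp_rot: [3.138, -0.463, 0.007]
ft_force: [-1.1, 0.8, 0.4]
opening: 0.597
grip_force: 0.0
```

{"fn": "drive_tool", "kwargs": {
  "targets": [
    {"jaw": 0.6,"travel": [0.3,0,-0.1],"twist": 0},
    {"jaw": 0.6,"travel": [0.3,0,-0.1],"twist": 0}
  ]
}}

```text
t: 5.62
eef_pos: [922.8, 4.6, 563.4]
tcp_rot: [3.138, -0.492, 0.007]
ft_force: [-0.5, 0.9, -1.2]
opening: 0.599
grip_force: 0.0
```

{"fn": "drive_tool", "kwargs": {
  "targets": [
    {"jaw": 0.6,"travel": [0.3,0,-0.1],"twist": 0},
    {"jaw": 0.6,"travel": [0.3,0,-0.1],"twist": 0}
  ]
}}

```text
t: 5.78
eef_pos: [921.7, 4.7, 577.2]
tcp_rot: [3.138, -0.52, 0.007]
ft_force: [-1.0, -1.2, -0.3]
opening: 0.6
grip_force: 0.0
```

{"fn": "drive_tool", "kwargs": {
  "targets": [
    {"jaw": 0.6,"travel": [0.3,0,-0.1],"twist": 0},
    {"jaw": 0.6,"travel": [0.3,0,-0.1],"twist": 0}
  ]
}}

```text
t: 5.95
eef_pos: [919.7, 4.8, 592.0]
tcp_rot: [3.138, -0.548, 0.007]
ft_force: [1.0, 0.7, 0.2]
opening: 0.601
grip_force: 0.0
```

{"fn": "drive_tool", "kwargs": {
  "targets": [
    {"jaw": 0.6,"travel": [0.3,0,-0.1],"twist": 0},
    {"jaw": 0.6,"travel": [0.3,0,-0.1],"twist": 0}
  ]
}}

```text
t: 6.12
eef_pos: [916.8, 5.0, 607.6]
tcp_rot: [3.138, -0.577, 0.007]
ft_force: [-0.7, -0.4, 0.4]
opening: 0.599
grip_force: 0.0
```

{"fn": "drive_tool", "kwargs": {
  "targets": [
    {"jaw": 0.6,"travel": [0.3,0,-0.1],"twist": 0},
    {"jaw": 0.6,"travel": [0.3,0,-0.1],"twist": 0}
  ]
}}

```text
t: 6.28
eef_pos: [913.0, 5.0, 624.0]
tcp_rot: [3.138, -0.605, 0.007]
ft_force: [-0.2, -0.1, -0.6]
opening: 0.601
grip_force: 0.0
```

```bash
python3 -c "
from cell import *
s=state();print(s['joints'],s['eef_pos'],s['tcp_rot'])"
```

```text
[-0.08050624  0.79665066  0.04811707  0.04649934  1.69316202  1.50421251] [913.03623598   5.03310932 623.97033425] [ 3.13783286 -0.60506453  0.00729879]
```

Lean is now 0.605 rad (35°). Returning to above the rake. I'll grip about 82 mm behind the tines so the gripper body clears the end board and the bar.

{"fn": "drive_tool", "kwargs": {
  "targets": [
    {"jaw": 0.6,"travel": [-0.474,0.118,-0.146],"twist": 0},
    {"jaw": 0.6,"travel": [-0.474,0.118,-0.146],"twist": 0},
    {"jaw": 0.6,"travel": [-0.474,0.118,-0.146],"twist": 0},
    {"jaw": 0.6,"travel": [-0.474,0.118,-0.146],"twist": 0},
    {"jaw": 0.6,"travel": [-0.474,0.118,-0.146],"twist": 0},
    {"jaw": 0.6,"travel": [-0.474,0.118,-0.146],"twist": 0},
    {"jaw": 0.6,"travel": [-0.474,0.118,-0.146],"twist": 0},
    {"jaw": 0.6,"travel": [-0.474,0.118,-0.146],"twist": 0}
  ]
}}

```text
t: 6.95
eef_pos: [678.6, -56.2, 552.2]
tcp_rot: [3.138, -0.603, 0.007]
ft_force: [0.5, -0.8, 0.5]
opening: 0.602
grip_force: 0.0
```

```bash
cat >> h.py <<'E'
from scipy.spatial.transform import Rotation as Ro
tote=np.array([613.5,-26.6])
def cur():
    s=state();return s["eef_pos"],Ro.from_euler("xyz",s["tcp_rot"]).as_matrix(),s
def go(*W):
    "tool travels (m) from here to world TCP targets"
    p,R,s=cur();print("at",np.round(p,1),np.round(s["tcp_rot"],3),"F",np.round(s["ft_force"],1),"t",round(s["t"],2))
    for w in W: print(w,"->",np.round((np.array(w)-p)@R/1000,4).tolist())
E
python3 -c "
from h import *
go((440,-112.5,470),(440,-112.5,190))"
```

```text
at [678.6 -56.2 552.2] [ 3.138 -0.603  0.007] F [ 0.5 -0.8  0.5] t 6.95
(440, -112.5, 470) -> [-0.2434, 0.0548, -0.0677]
(440, -112.5, 190) -> [-0.4023, 0.0539, 0.1629]
```

{"fn": "drive_tool", "kwargs": {
  "targets": [
    {"jaw": 0.6,"travel": [-0.243,0.055,-0.068],"twist": 0},
    {"jaw": 0.6,"travel": [-0.243,0.055,-0.068],"twist": 0},
    {"jaw": 0.6,"travel": [-0.243,0.055,-0.068],"twist": 0},
    {"jaw": 0.6,"travel": [-0.243,0.055,-0.068],"twist": 0},
    {"jaw": 0.6,"travel": [-0.243,0.055,-0.068],"twist": 0},
    {"jaw": 0.6,"travel": [-0.243,0.055,-0.068],"twist": 0.004},
    {"jaw": 0.6,"travel": [-0.402,0.054,0.163],"twist": 0.008},
    {"jaw": 0.6,"travel": [-0.402,0.054,0.163],"twist": 0.008}
  ]
}}

```text
t: 7.62
eef_pos: [446.5, -112.2, 391.5]
tcp_rot: [3.139, -0.608, -0.003]
ft_force: [2.0, -0.5, 0.3]
opening: 0.6
grip_force: 0.0
```

```bash
python3 -c "
from h import *
go((440,-112.5,190))
for n in('wrist','side'):
  np.save(n+'1.npy',read_camera(n)['frame'])
c=read_camera('wrist');pickle.dump(c,open('w1.pkl','wb'));cv2.imwrite('pics/w1.png',c['frame'][:,:,::-1])
"
```

```text
at [ 446.5 -112.2  391.5] [ 3.139e+00 -6.080e-01 -3.000e-03] F [ 2.  -0.5  0.3] t 7.62
(440, -112.5, 190) -> [-0.1204, -0.0001, 0.1617]
```

View pics/w1.png

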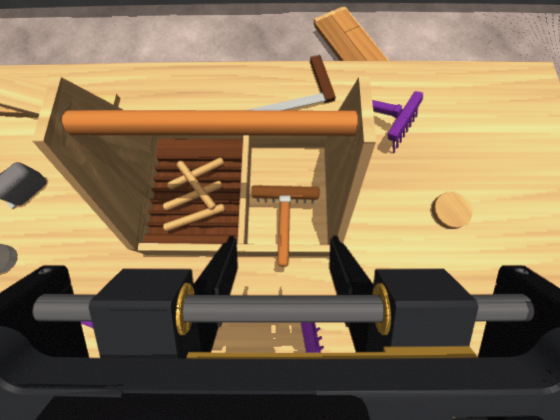

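The wrist view shows the brown rake clearly: head (286,192), handle from (285,198) to (283,265), with the bar above at row 123. I'll check the handle line and tote edges from it.

```bash
python3 -c "
from h import *
c=pickle.load(open('w1.pkl','rb'))
for n,uv,z in[('hnd far',(285,205),85),('hnd near',(283,262),85),('head L',(252,190),79),('head R',(319,191),79),('bar mid',(210,123),270),('divider near',(240,247),65),('bar L end',(65,122),270),('bar R',(356,122),270)]:
  P=onz(c,uv,z);print(n,np.round(P,1),np.round(P[:2]-tote,1))
go((445,-112.5,185),(528,-112.5,65))
"
```

```text
hnd far [ 568.8 -111.6   85. ] [-44.7 -85. ]
hnd near [ 473.5 -107.9   85. ] [-140.   -81.3]
head L [598.1 -54.4  79. ] [-15.4 -27.8]
head R [ 595.7 -170.7   79. ] [ -17.8 -144.1]
bar mid [610.8 -25.4 270. ] [-2.7  1.2]
divider near [501.1 -35.3  65. ] [-112.4   -8.7]
bar L end [614.2 144.7 270. ] [  0.7 171.3]
bar R [ 611.  -192.9  270. ] [  -2.5 -166.3]
at [ 447.5 -111.1  389.6] [-3.138 -0.6   -0.004] F [-0.   0.9  1.7] t 7.77
(445, -112.5, 185) -> [-0.1176, 0.0021, 0.1675]
(528, -112.5, 65) -> [-0.1168, 0.0023, 0.3134]
```

{"fn": "drive_tool", "kwargs": {
  "targets": [
    {"jaw": 0.6,"travel": [-0.118,0,0.168],"twist": -0.003},
    {"jaw": 0.6,"travel": [-0.118,0,0.168],"twist": -0.003},
    {"jaw": 0.6,"travel": [-0.118,0,0.168],"twist": -0.003},
    {"jaw": 0.6,"travel": [-0.118,0,0.168],"twist": -0.003},
    {"jaw": 0.6,"travel": [-0.118,0,0.168],"twist": -0.003},
    {"jaw": 0.6,"travel": [-0.118,0,0.2],"twist": -0.003},
    {"jaw": 0.6,"travel": [-0.118,0,0.23],"twist": -0.003},
    {"jaw": 0.6,"travel": [-0.118,0,0.23],"twist": -0.003}
  ]
}}

```text
t: 8.43
eef_pos: [478.0, -110.1, 161.7]
tcp_rot: [-3.135, -0.62, 0.004]
ft_force: [0.2, 0.2, -0.3]
opening: 0.599
grip_force: 0.0
```

```bash
python3 -c "
from h import *
go((528,-110.5,65))
c=read_camera('wrist');pickle.dump(c,open('w2.pkl','wb'));cv2.imwrite('pics/w2.png',c['frame'][:,:,::-1])
"
```

```text
at [ 478.  -110.1  161.7] [-3.135 -0.62   0.004] F [ 0.2  0.2 -0.3] t 8.43
(528, -110.5, 65) -> [-0.0155, 0.0012, 0.1078]
```

View pics/w2.png

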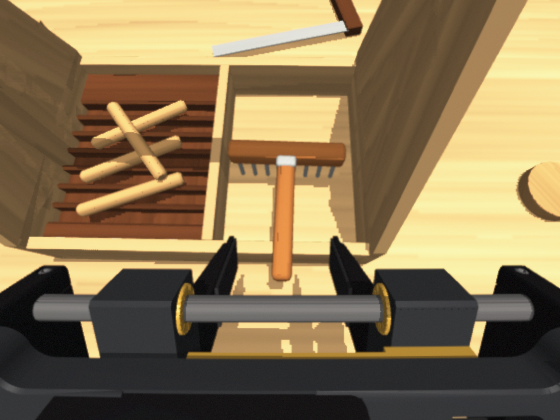

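The handle at columns 275–295 lies midway between the fingers (228 and 340). Descending to the grasp.

{"fn": "drive_tool", "kwargs": {
  "targets": [
    {"jaw": 0.6,"travel": [-0.014,0,0.03],"twist": 0},
    {"jaw": 0.6,"travel": [-0.014,0,0.06],"twist": 0},
    {"jaw": 0.6,"travel": [-0.014,0,0.09],"twist": 0},
    {"jaw": 0.6,"travel": [-0.014,0,0.107],"twist": 0},
    {"jaw": 0.6,"travel": [-0.014,0,0.107],"twist": 0},
    {"jaw": 0.6,"travel": [-0.014,0,0.107],"twist": 0}
  ]
}}

```text
t: 8.98
eef_pos: [526.7, -108.0, 64.3]
tcp_rot: [-3.131, -0.616, 0.002]
ft_force: [-0.7, 0.7, 0.5]
opening: 0.599
grip_force: 0.0
```

```bash
python3 -c "
from h import *
go((528,-110.5,64))
"
```

```text
at [ 526.7 -108.    64.3] [-3.131e+00 -6.160e-01  2.000e-03] F [-0.7  0.7  0.5] t 8.98
(528, -110.5, 64) -> [0.0009, 0.0025, 0.001]
```

{"fn": "drive_tool", "kwargs": {
  "targets": [
    {"jaw": 0.2,"travel": [0,0.001,0.001],"twist": 0},
    {"jaw": 0.0,"travel": [0,0.001,0.001],"twist": 0},
    {"jaw": 0.0,"travel": [0,0.001,0.001],"twist": 0},
    {"jaw": 0.0,"travel": [0,0.001,0.001],"twist": 0},
    {"jaw": 0.0,"travel": [0,0.001,0.001],"twist": 0},
    {"jaw": 0.0,"travel": [0,0.001,0.001],"twist": 0},
    {"jaw": 0.0,"travel": [0,0.001,0.001],"twist": 0}
  ]
}}

```text
t: 9.57
eef_pos: [524.5, -109.2, 64.2]
tcp_rot: [-3.134, -0.614, 0.002]
ft_force: [-4.0, -0.2, 8.2]
opening: 0.188
grip_force: 30.0
```

```bash
python3 -c "
from h import *
p=cur()[0];go(p+[0,0,40],p+[0,0,90])
"
```

```text
at [ 524.5 -109.2   64.2] [-3.134e+00 -6.140e-01  2.000e-03] F [-4.  -0.2  8.2] t 9.57
[ 524.51871595 -109.24077217  104.17786839] -> [0.023, -0.0003, -0.0327]
[ 524.51871595 -109.24077217  154.17786839] -> [0.0518, -0.0006, -0.0736]
```

Gripped at an 18 mm opening, 30 N. Lifting.

{"fn": "drive_tool", "kwargs": {
  "targets": [
    {"jaw": 0,"travel": [0.006,0,-0.008],"twist": 0},
    {"jaw": 0,"travel": [0.018,0,-0.025],"twist": 0},
    {"jaw": 0,"travel": [0.032,0,-0.045],"twist": 0},
    {"jaw": 0,"travel": [0.046,0,-0.065],"twist": 0},
    {"jaw": 0,"travel": [0.052,0,-0.074],"twist": 0},
    {"jaw": 0,"travel": [0.052,0,-0.074],"twist": 0}
  ]
}}

```text
t: 10.07
eef_pos: [524.5, -110.0, 156.0]
tcp_rot: [-3.135, -0.614, 0.002]
ft_force: [0.5, -0.0, -1.6]
opening: 0.188
grip_force: 30.0
```

```bash
python3 -c "
from h import *
go((525,43,155))
c=read_camera('scene')['frame'];s=read_camera('side')['frame']
a=cv2.resize(c[180:330,165:355,::-1],None,fx=3,fy=3,interpolation=2);b=cv2.resize(s[130:280,200:290,::-1],None,fx=2.5,fy=3,interpolation=2)
cv2.imwrite('pics/l1.png',np.hstack([a,b]))
"
```

```text
at [ 524.5 -110.   156. ] [-3.135e+00 -6.140e-01  2.000e-03] F [ 0.5 -0.  -1.6] t 10.07
(525, 43, 155) -> [0.0001, -0.153, 0.0022]
```

View pics/l1.png

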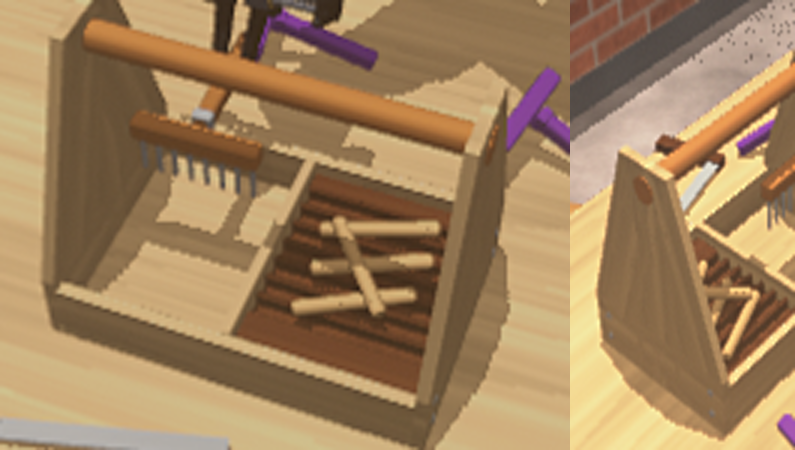

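```bash
python3 -c "
from h import *
c=cams()['scene']
for z in(92,98,104,110): print(z,proj(c,[(598,-162.5,z),(598,-57.5,z)]).round(1).tolist())
for z in (96,104): print(onz(c,(214,234.3),z),onz(c,(249.3,244),z))
"
```

```text
92 [[214.4, 236.9], [250.0, 247.2]]
98 [[214.2, 235.5], [249.9, 245.7]]
104 [[214.0, 234.1], [249.9, 244.3]]
110 [[213.8, 232.6], [249.8, 242.9]]
[ 592.65895881 -165.66292932   96.        ] [591.39933744 -61.97656297  96.        ]
[ 598.78837473 -162.13666529  104.        ] [597.53903362 -59.29652373 104.        ]
```

The rake is held with no droop. Its tips sit at TCP + (74, 0, -52). Now over the tray, then forward under the bar to the far land.

{"fn": "drive_tool", "kwargs": {
  "targets": [
    {"jaw": 0,"travel": [0,-0.04,0],"twist": 0},
    {"jaw": 0,"travel": [0,-0.08,0],"twist": 0},
    {"jaw": 0,"travel": [0,-0.12,0],"twist": 0},
    {"jaw": 0,"travel": [0,-0.15,0],"twist": 0},
    {"jaw": 0,"travel": [0,-0.15,0],"twist": 0},
    {"jaw": 0,"travel": [0,-0.15,0],"twist": 0}
  ]
}}

```text
t: 10.67
eef_pos: [522.5, 42.5, 153.8]
tcp_rot: [-3.133, -0.61, 0.003]
ft_force: [-0.2, -0.0, -1.1]
opening: 0.186
grip_force: 30.0
```

```bash
python3 -c "
from h import *
go((525,40,140),(626,40,140),(626,40,115))
"
```

```text
at [522.5  42.5 153.8] [-3.133e+00 -6.100e-01  3.000e-03] F [-0.2 -0.  -1.1] t 10.67
(525, 40, 140) -> [-0.0059, 0.0026, 0.0128]
(626, 40, 140) -> [0.077, 0.0034, 0.0706]
(626, 40, 115) -> [0.0626, 0.0035, 0.0911]
```

{"fn": "drive_tool", "kwargs": {
  "targets": [
    {"jaw": 0,"travel": [-0.006,0.003,0.013],"twist": 0},
    {"jaw": 0,"travel": [0.015,0.003,0.028],"twist": 0},
    {"jaw": 0,"travel": [0.036,0.003,0.042],"twist": 0},
    {"jaw": 0,"travel": [0.057,0.003,0.056],"twist": 0},
    {"jaw": 0,"travel": [0.077,0.003,0.071],"twist": 0},
    {"jaw": 0,"travel": [0.07,0.003,0.081],"twist": 0},
    {"jaw": 0,"travel": [0.063,0.003,0.091],"twist": 0},
    {"jaw": 0,"travel": [0.063,0.003,0.091],"twist": 0}
  ]
}}

```text
t: 11.33
eef_pos: [627.5, 38.0, 114.3]
tcp_rot: [-3.134, -0.609, 0.002]
ft_force: [-0.5, -0.1, -2.1]
opening: 0.182
grip_force: 30.0
```

```bash
python3 -c "
from h import *
p=cur()[0];go((626,40,115),(626,40,105),p+[0,0,-4],p+[0,0,-8],p+[0,0,-12])
"
```

```text
at [627.5  38.  114.3] [-3.134e+00 -6.090e-01  2.000e-03] F [-0.5 -0.1 -2.1] t 11.33
(626, 40, 115) -> [-0.0008, -0.0021, -0.0014]
(626, 40, 105) -> [-0.0065, -0.002, 0.0068]
[627.46278786  37.96047293 110.32824823] -> [-0.0023, 0.0, 0.0033]
[627.46278786  37.96047293 106.32824823] -> [-0.0046, 0.0001, 0.0066]
[627.46278786  37.96047293 102.32824823] -> [-0.0069, 0.0001, 0.0098]
```

{"fn": "drive_tool", "kwargs": {
  "targets": [
    {"jaw": 0,"travel": [-0.0023,-0.002,0.0033],"twist": 0},
    {"jaw": 0,"travel": [-0.005,-0.002,0.007],"twist": 0},
    {"jaw": 0,"travel": [-0.005,-0.002,0.007],"twist": 0}
  ]
}}

```text
t: 11.58
eef_pos: [626.2, 40.2, 105.9]
tcp_rot: [-3.133, -0.608, 0.001]
ft_force: [0.2, 0.7, -0.7]
opening: 0.186
grip_force: 30.0
```

{"fn": "drive_tool", "kwargs": {
  "targets": [
    {"jaw": 0,"travel": [-0.0012,0,0.0016],"twist": 0},
    {"jaw": 0,"travel": [-0.0012,0,0.0016],"twist": 0}
  ]
}}

```text
t: 11.75
eef_pos: [626.7, 40.1, 105.1]
tcp_rot: [-3.133, -0.61, 0.001]
ft_force: [0.1, -1.0, -1.0]
opening: 0.186
grip_force: 30.0
```

{"fn": "drive_tool", "kwargs": {
  "targets": [
    {"jaw": 0,"travel": [-0.0012,0,0.0016],"twist": 0},
    {"jaw": 0,"travel": [-0.0012,0,0.0016],"twist": 0}
  ]
}}

```text
t: 11.92
eef_pos: [626.8, 40.2, 103.6]
tcp_rot: [-3.133, -0.611, 0.001]
ft_force: [-0.3, -0.4, -1.4]
opening: 0.187
grip_force: 30.0
```

{"fn": "drive_tool", "kwargs": {
  "targets": [
    {"jaw": 0,"travel": [-0.0012,0,0.0016],"twist": 0},
    {"jaw": 0,"travel": [-0.0012,0,0.0016],"twist": 0}
  ]
}}

```text
t: 12.08
eef_pos: [626.8, 40.2, 101.8]
tcp_rot: [-3.133, -0.612, 0.001]
ft_force: [1.4, -0.7, -2.3]
opening: 0.186
grip_force: 30.0
```

{"fn": "drive_tool", "kwargs": {
  "targets": [
    {"jaw": 0,"travel": [-0.0012,0,0.0016],"twist": 0},
    {"jaw": 0,"travel": [-0.0012,0,0.0016],"twist": 0}
  ]
}}

```text
t: 12.25
eef_pos: [627.5, 40.2, 100.6]
tcp_rot: [-3.133, -0.614, 0.002]
ft_force: [-0.3, -0.8, 2.0]
opening: 0.189
grip_force: 30.0
```

{"fn": "drive_tool", "kwargs": {
  "targets": [
    {"jaw": 0,"travel": [-0.0006,0,0.0008],"twist": 0},
    {"jaw": 0,"travel": [-0.0006,0,0.0008],"twist": 0}
  ]
}}

```text
t: 12.42
eef_pos: [627.5, 40.3, 99.9]
tcp_rot: [-3.133, -0.614, 0.002]
ft_force: [0.1, -1.1, 4.7]
opening: 0.19
grip_force: 30.0
```

Rib tops found: contact at TCP z of about 101, so tips at about 49. I'll raise 1.7 mm and comb towards the robot.

{"fn": "drive_tool", "kwargs": {
  "targets": [
    {"jaw": 0,"travel": [0.001,0,-0.0014],"twist": 0},
    {"jaw": 0,"travel": [0.001,0,-0.0014],"twist": 0},
    {"jaw": 0,"travel": [-0.0072,0,-0.0072],"twist": 0},
    {"jaw": 0,"travel": [-0.0154,0,-0.0129],"twist": 0},
    {"jaw": 0,"travel": [-0.0179,0,-0.0146],"twist": 0},
    {"jaw": 0,"travel": [-0.0203,0,-0.0163],"twist": 0},
    {"jaw": 0,"travel": [-0.0228,0,-0.0181],"twist": 0},
    {"jaw": 0,"travel": [-0.0252,0,-0.0198],"twist": 0}
  ]
}}

```text
t: 13.08
eef_pos: [594.9, 40.0, 100.8]
tcp_rot: [-3.133, -0.612, 0.002]
ft_force: [0.0, -0.2, -0.6]
opening: 0.187
grip_force: 30.0
```

{"fn": "drive_tool", "kwargs": {
  "targets": [
    {"jaw": 0,"travel": [-0.0025,0,-0.0017],"twist": 0},
    {"jaw": 0,"travel": [-0.0049,0,-0.0034],"twist": 0},
    {"jaw": 0,"travel": [-0.0074,0,-0.0052],"twist": 0},
    {"jaw": 0,"travel": [-0.0098,0,-0.0069],"twist": 0},
    {"jaw": 0,"travel": [-0.0123,0,-0.0086],"twist": 0},
    {"jaw": 0,"travel": [-0.0147,0,-0.0104],"twist": 0},
    {"jaw": 0,"travel": [-0.0172,0,-0.0121],"twist": 0},
    {"jaw": 0,"travel": [-0.0196,0,-0.0138],"twist": 0}
  ]
}}

```text
t: 13.75
eef_pos: [570.7, 39.9, 101.0]
tcp_rot: [-3.133, -0.613, 0.002]
ft_force: [0.8, 0.5, -1.2]
opening: 0.186
grip_force: 30.0
```

```bash
cat >> h.py <<'E'
def look(name):
    c=read_camera('scene')['frame'];w=read_camera('wrist')['frame']
    cv2.imwrite('pics/%s.png'%name,np.hstack([cv2.resize(c[215:330,240:340,::-1],None,fx=4,fy=4,interpolation=2),cv2.resize(w[60:290,20:220,::-1],None,fx=2,fy=2,interpolation=2)]))
E
python3 -c "
from h import *
go((0,0,0));look('r1')
"
```

```text
at [570.7  39.9 101. ] [-3.133e+00 -6.130e-01  2.000e-03] F [ 0.8  0.5 -1.2] t 13.75
(0, 0, 0) -> [-0.5251, 0.037, -0.2459]
```

View pics/r1.png

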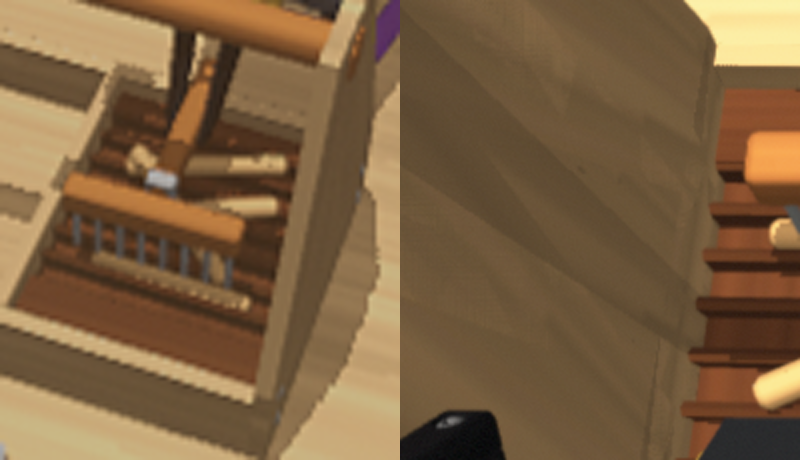

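The right-hand (far) dowel has dropped into a groove ((95,255)–(250,300)), with tips at about x +31. Continuing the comb.

{"fn": "drive_tool", "kwargs": {
  "targets": [
    {"jaw": 0,"travel": [-0.0025,0,-0.0017],"twist": 0},
    {"jaw": 0,"travel": [-0.0049,0,-0.0034],"twist": 0},
    {"jaw": 0,"travel": [-0.0074,0,-0.0052],"twist": 0},
    {"jaw": 0,"travel": [-0.0098,0,-0.0069],"twist": 0},
    {"jaw": 0,"travel": [-0.0123,0,-0.0086],"twist": 0},
    {"jaw": 0,"travel": [-0.0147,0,-0.0104],"twist": 0},
    {"jaw": 0,"travel": [-0.0172,0,-0.0121],"twist": 0},
    {"jaw": 0,"travel": [-0.0196,0,-0.0138],"twist": 0}
  ]
}}

```text
t: 14.52
eef_pos: [547.7, 39.7, 101.6]
tcp_rot: [-3.133, -0.615, 0.001]
ft_force: [3.7, 0.4, 2.2]
opening: 0.19
grip_force: 30.0
```

{"fn": "drive_tool", "kwargs": {
  "targets": [
    {"jaw": 0,"travel": [-0.0025,0,-0.0017],"twist": 0},
    {"jaw": 0,"travel": [-0.0049,0,-0.0034],"twist": 0},
    {"jaw": 0,"travel": [-0.0074,0,-0.0052],"twist": 0},
    {"jaw": 0,"travel": [-0.0098,0,-0.0069],"twist": 0},
    {"jaw": 0,"travel": [-0.0123,0,-0.0086],"twist": 0},
    {"jaw": 0,"travel": [-0.0147,0,-0.0104],"twist": 0},
    {"jaw": 0,"travel": [-0.0172,0,-0.0121],"twist": 0},
    {"jaw": 0,"travel": [-0.0196,0,-0.0138],"twist": 0}
  ]
}}

```text
t: 15.18
eef_pos: [522.4, 39.6, 100.8]
tcp_rot: [-3.134, -0.612, 0.002]
ft_force: [-0.0, 0.6, 1.8]
opening: 0.189
grip_force: 30.0
```

{"fn": "drive_tool", "kwargs": {
  "targets": [
    {"jaw": 0,"travel": [-0.0025,0,-0.0017],"twist": 0},
    {"jaw": 0,"travel": [-0.0049,0,-0.0034],"twist": 0},
    {"jaw": 0,"travel": [-0.0074,0,-0.0052],"twist": 0},
    {"jaw": 0,"travel": [-0.0098,0,-0.0069],"twist": 0},
    {"jaw": 0,"travel": [-0.0123,0,-0.0086],"twist": 0},
    {"jaw": 0,"travel": [-0.0147,0,-0.0104],"twist": 0},
    {"jaw": 0,"travel": [-0.0172,0,-0.0121],"twist": 0},
    {"jaw": 0,"travel": [-0.0196,0,-0.0138],"twist": 0}
  ]
}}

```text
t: 15.85
eef_pos: [498.7, 39.4, 100.9]
tcp_rot: [-3.133, -0.612, 0.001]
ft_force: [0.1, -0.0, -0.8]
opening: 0.186
grip_force: 30.0
```

{"fn": "drive_tool", "kwargs": {
  "targets": [
    {"jaw": 0,"travel": [-0.0025,0,-0.0017],"twist": 0},
    {"jaw": 0,"travel": [-0.0049,0,-0.0034],"twist": 0},
    {"jaw": 0,"travel": [-0.0074,0,-0.0052],"twist": 0},
    {"jaw": 0,"travel": [-0.0098,0,-0.0069],"twist": 0},
    {"jaw": 0,"travel": [-0.0123,0,-0.0086],"twist": 0},
    {"jaw": 0,"travel": [-0.0147,0,-0.0104],"twist": 0},
    {"jaw": 0,"travel": [-0.0172,0,-0.0121],"twist": 0},
    {"jaw": 0,"travel": [-0.0196,0,-0.0138],"twist": 0}
  ]
}}

```text
t: 16.52
eef_pos: [474.7, 39.3, 100.9]
tcp_rot: [-3.133, -0.612, 0.002]
ft_force: [0.1, 0.5, -1.0]
opening: 0.186
grip_force: 30.0
```

```bash
cat >> h.py <<'E'
def segs(z=48):
    c=read_camera('scene');f=c['frame'];C=cams()['scene']
    hsv=cv2.cvtColor(f,cv2.COLOR_RGB2HSV)
    q=proj(C,[(613.5+x,-26.6+y,49) for x,y in((-100,2),(-100,163),(100,163),(100,2))]).astype(np.int32)
    m=np.zeros(f.shape[:2],np.uint8);cv2.fillPoly(m,[q],255)
    m[(hsv[...,1]>150)|(hsv[...,2]<70)|(f[...,1].astype(int)<.66*f[...,0])]=0
    np.save('m.npy',m)
    n,l,st,ce=cv2.connectedComponentsWithStats(m)
    for i in range(1,n):
        if st[i,4]<25: continue
        ys,xs=np.nonzero(l==i);P=np.array([onz(C,u,z)[:2]-tote for u in zip(xs,ys)])
        mu=P.mean(0);U,S,V=np.linalg.svd(P-mu,full_matrices=False);d=V[0];t=(P-mu)@d
        print("area",st[i,4],"tote xy",mu.round(),"ends",(mu+d*t.min()).round(),(mu+d*t.max()).round(),"ang to y",round(float(np.arctan(d[0]/d[1])),3),"V",int(hsv[...,2][l==i].mean()))
E
python3 -c "
from h import *
go((499,39,150));segs()
look('r2')
"
```

```text
at [474.7  39.3 100.9] [-3.133e+00 -6.120e-01  2.000e-03] F [ 0.1  0.5 -1. ] t 16.52
(499, 39, 150) -> [0.0481, 0.0001, -0.0262]
area 32 tote xy [-79.  20.] ends [-99.  14.] [-60.  25.] ang to y 1.287 V 86
area 1219 tote xy [-15. 103.] ends [-102.   99.] [103. 108.] ang to y 1.524 V 126
area 30 tote xy [-80.  66.] ends [-100.   61.] [-61.  71.] ang to y 1.318 V 82
area 26 tote xy [-80.  81.] ends [-98.  76.] [-63.  85.] ang to y 1.339 V 82
area 30 tote xy [-80.  97.] ends [-100.   92.] [-61. 101.] ang to y 1.341 V 86
area 30 tote xy [-82. 112.] ends [-98. 108.] [-63. 117.] ang to y 1.313 V 89
area 204 tote xy [39. 82.] ends [38. 23.] [ 40. 138.] ang to y 0.017 V 163
```

View pics/r2.png

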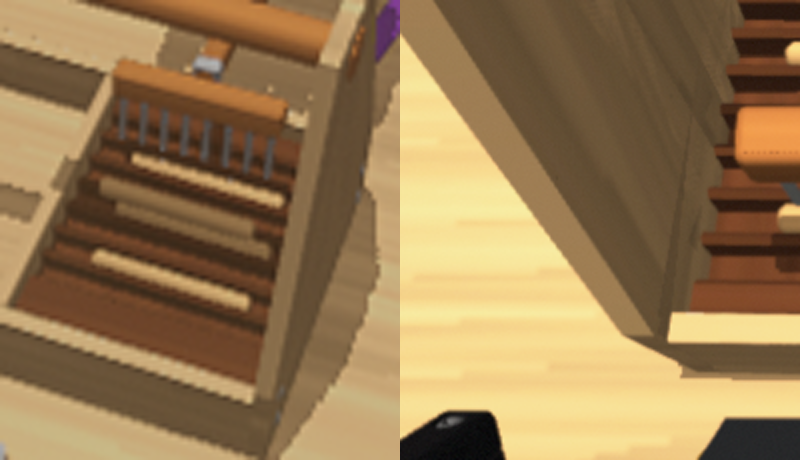

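All four dowels look parallel to the grooves: in the left panel from (135,160)–(280,200), (100,182)–(255,232), (115,208)–(270,255) and (95,255)–(248,302). I'll check them against the groove positions after lifting the rake away.

{"fn": "drive_tool", "kwargs": {
  "targets": [
    {"jaw": 0,"travel": [0.0115,0,-0.0164],"twist": 0},
    {"jaw": 0,"travel": [0.022,0,-0.032],"twist": 0},
    {"jaw": 0,"travel": [0.032,0,-0.046],"twist": 0},
    {"jaw": 0,"travel": [0.032,0,-0.046],"twist": 0}
  ]
}}

```text
t: 17.0
eef_pos: [475.9, 38.8, 159.8]
tcp_rot: [-3.134, -0.617, 0.002]
ft_force: [0.7, 0.5, -1.5]
opening: 0.189
grip_force: 30.0
```

```bash
cat >> h.py <<'E'
def prof():
    "column profiles: bright ridge positions along tote x at several tote y (z=44)"
    f=read_camera('scene')['frame'];C=cams()['scene'];g=f[...,1].astype(np.float32)
    X=np.arange(-95,75)
    for y in(25,45,65,85,105,125,140):
        q=proj(C,np.c_[613.5+X,np.full(len(X),-26.6+y),np.full(len(X),44)]).astype(np.float32)
        v=cv2.remap(g,q[:,0].reshape(1,-1),q[:,1].reshape(1,-1),1)[0]
        k=cv2.GaussianBlur(v.reshape(1,-1),(0,0),3)[0]
        pk=[(int(X[i]),int(k[i])) for i in range(3,len(X)-3) if k[i]==k[i-3:i+4].max() and k[i]>55]
        print("y",y,pk)
E
python3 -c "
from h import *
C=cams()['scene']
for a,b in(((135,160),(280,200)),((100,182),(255,232)),((115,208),(270,255)),((95,255),(248,302))):
  A,B=[onz(C,(240+u/4,215+v/4),44)[:2]-tote for u,v in(a,b)];print(A.round(),B.round(),round(float((B-A)[0]/(B-A)[1]),3))
prof();go((525,-110,155))
"
```

```text
[-48.  26.] [-50. 131.] -0.013
[-22.  10.] [-18. 123.] 0.035
[-5. 27.] [ -3. 138.] 0.011
[37. 28.] [ 37. 135.] 0.008
y 25 [(-70, 58), (-51, 135), (-23, 103), (19, 63), (37, 96), (63, 67)]
y 45 [(-70, 61), (-51, 143), (-23, 104), (-8, 90), (19, 63), (36, 143), (68, 68)]
y 65 [(-70, 56), (-50, 143), (-22, 104), (-8, 90), (19, 63), (36, 147), (63, 68)]
y 85 [(-50, 144), (-22, 105), (-7, 94), (19, 62), (36, 148)]
y 105 [(-69, 56), (-50, 146), (-21, 105), (-7, 93), (19, 62), (37, 150), (65, 67)]
y 125 [(-69, 57), (-50, 149), (-25, 60), (-7, 95), (20, 61), (37, 149), (64, 67)]
y 140 [(-82, 107), (-68, 107), (20, 64), (42, 65), (64, 68)]
at [475.5  38.9 158.5] [-3.134e+00 -6.160e-01  2.000e-03] F [-0.1  0.5 -0.7] t 17.05
(525, -110, 155) -> [0.0381, 0.1493, 0.0301]
```

The dowel at an apparent x of -22 doesn't match a groove with the 3.5–4.5 mm offset the other three show (-55, -11, 33). It must be lying on top, near x -15. I'll comb again from x +8 to carry it into the free groove at -33.

{"fn": "drive_tool", "kwargs": {
  "targets": [
    {"jaw": 0,"travel": [0.03,0,0.021],"twist": 0},
    {"jaw": 0,"travel": [0.0587,0,0.0416],"twist": 0},
    {"jaw": 0,"travel": [0.0587,0,0.0416],"twist": 0},
    {"jaw": 0,"travel": [0.045,0,0.061],"twist": 0},
    {"jaw": 0,"travel": [0.033,0,0.078],"twist": 0},
    {"jaw": 0,"travel": [0.0285,0,0.085],"twist": 0},
    {"jaw": 0,"travel": [0.0285,0,0.085],"twist": 0},
    {"jaw": 0,"travel": [0.0285,0,0.085],"twist": 0}
  ]
}}

```text
t: 17.72
eef_pos: [545.8, 39.3, 100.4]
tcp_rot: [-3.135, -0.607, 0.001]
ft_force: [-1.4, 0.2, -1.3]
opening: 0.19
grip_force: 30.0
```

```bash
python3 -c "
from h import *
p=cur()[0];go(p+[0,0,-1],(p[0],p[1],101));prof()
"
```

```text
at [545.8  39.3 100.4] [-3.135e+00 -6.070e-01  1.000e-03] F [-1.4  0.2 -1.3] t 17.72
[545.76979363  39.26971303  99.35313685] -> [-0.0006, 0.0, 0.0008]
(np.float64(545.7697936318342), np.float64(39.2697130315191), 101) -> [0.0004, -0.0, -0.0005]
y 25 [(-69, 61), (-46, 114), (-19, 91), (3, 59), (37, 97), (63, 68)]
y 45 [(-73, 103), (-47, 113), (-8, 88), (36, 144), (71, 68)]
y 65 [(-48, 114), (-20, 91), (36, 148), (63, 68)]
y 85 [(-47, 111), (-20, 98), (-7, 93), (36, 149)]
y 105 [(-89, 60), (-47, 109), (-20, 95), (-7, 95), (37, 151)]
y 125 [(-68, 62), (-50, 151), (-25, 61), (-7, 96), (37, 150)]
y 140 [(-80, 108), (-68, 108), (20, 65), (42, 65), (64, 68)]
```

{"fn": "drive_tool", "kwargs": {
  "targets": [
    {"jaw": 0,"travel": [0.0006,0,-0.0008],"twist": 0},
    {"jaw": 0,"travel": [-0.0018,0,-0.0026],"twist": 0},
    {"jaw": 0,"travel": [-0.0043,0,-0.0043],"twist": 0},
    {"jaw": 0,"travel": [-0.0067,0,-0.006],"twist": 0},
    {"jaw": 0,"travel": [-0.0092,0,-0.0078],"twist": 0},
    {"jaw": 0,"travel": [-0.0116,0,-0.0095],"twist": 0},
    {"jaw": 0,"travel": [-0.0141,0,-0.0112],"twist": 0},
    {"jaw": 0,"travel": [-0.0165,0,-0.0129],"twist": 0}
  ]
}}

```text
t: 18.43
eef_pos: [525.8, 39.6, 105.1]
tcp_rot: [-3.133, -0.613, 0.001]
ft_force: [0.4, -0.6, -1.8]
opening: 0.188
grip_force: 30.0
```

{"fn": "drive_tool", "kwargs": {
  "targets": [
    {"jaw": 0,"travel": [-0.0025,0,-0.0017],"twist": 0},
    {"jaw": 0,"travel": [-0.0049,0,-0.0034],"twist": 0},
    {"jaw": 0,"travel": [-0.0074,0,-0.0052],"twist": 0},
    {"jaw": 0,"travel": [-0.0098,0,-0.0069],"twist": 0},
    {"jaw": 0,"travel": [-0.0123,0,-0.0086],"twist": 0},
    {"jaw": 0,"travel": [-0.0147,0,-0.0104],"twist": 0},
    {"jaw": 0,"travel": [-0.0172,0,-0.0121],"twist": 0},
    {"jaw": 0,"travel": [-0.0196,0,-0.0138],"twist": 0}
  ]
}}

```text
t: 19.1
eef_pos: [501.9, 39.4, 105.0]
tcp_rot: [-3.133, -0.612, 0.002]
ft_force: [0.1, 0.0, -0.9]
opening: 0.186
grip_force: 30.0
```

{"fn": "drive_tool", "kwargs": {
  "targets": [
    {"jaw": 0,"travel": [-0.0025,0,-0.0017],"twist": 0},
    {"jaw": 0,"travel": [-0.0049,0,-0.0034],"twist": 0},
    {"jaw": 0,"travel": [-0.0074,0,-0.0052],"twist": 0},
    {"jaw": 0,"travel": [-0.0098,0,-0.0069],"twist": 0},
    {"jaw": 0,"travel": [-0.0123,0,-0.0086],"twist": 0},
    {"jaw": 0,"travel": [-0.0147,0,-0.0104],"twist": 0},
    {"jaw": 0,"travel": [-0.0172,0,-0.0121],"twist": 0},
    {"jaw": 0,"travel": [-0.0196,0,-0.0138],"twist": 0}
  ]
}}

```text
t: 19.77
eef_pos: [477.9, 39.3, 105.0]
tcp_rot: [-3.133, -0.612, 0.002]
ft_force: [-1.0, -0.8, -1.3]
opening: 0.187
grip_force: 30.0
```

```bash
python3 -c "
from h import *
go((545,39,101));prof()
"
```

```text
at [477.9  39.3 105. ] [-3.133e+00 -6.120e-01  2.000e-03] F [-1.  -0.8 -1.3] t 19.77
(545, 39, 101) -> [0.0526, 0.0007, 0.0418]
y 25 [(-70, 62), (-51, 93), (-23, 104), (19, 63), (37, 97), (63, 68)]
y 45 [(-70, 61), (-50, 103), (-23, 104), (-8, 91), (19, 63), (36, 144), (71, 68)]
y 65 [(-76, 72), (-49, 109), (-22, 105), (-8, 91), (19, 64), (36, 148), (63, 69)]
y 85 [(-69, 64), (-49, 125), (-22, 105), (-7, 94), (19, 63), (36, 149), (65, 67)]
y 105 [(-69, 56), (-49, 129), (-21, 106), (-7, 94), (19, 63), (37, 151), (65, 67)]
y 125 [(-69, 58), (-48, 134), (-25, 60), (-7, 95), (21, 62), (37, 149), (64, 67)]
y 140 [(-78, 108), (-59, 107), (20, 64), (41, 65), (64, 68)]
```

{"fn": "drive_tool", "kwargs": {
  "targets": [
    {"jaw": 0,"travel": [0.0115,0,-0.0164],"twist": 0},
    {"jaw": 0,"travel": [0.022,0,-0.032],"twist": 0},
    {"jaw": 0,"travel": [0.032,0,-0.046],"twist": 0},
    {"jaw": 0,"travel": [0.032,0,-0.046],"twist": 0}
  ]
}}

```text
t: 20.15
eef_pos: [478.7, 38.9, 163.5]
tcp_rot: [-3.134, -0.617, 0.002]
ft_force: [0.1, -1.2, -2.4]
opening: 0.188
grip_force: 30.0
```

```bash
python3 -c "
from h import *
go((0,0,0))
fs=read_camera('scene')['frame'];fd=read_camera('side')['frame'];w=read_camera('wrist');np.save('s3.npy',fs);np.save('d3.npy',fd);pickle.dump(w,open('w3.pkl','wb'))
def sharp(a,s): return cv2.resize(a[:,:,::-1],None,fx=s,fy=s,interpolation=cv2.INTER_CUBIC)
a=sharp(fs[222:297,254:320],6)[:, :396];b=sharp(fd[195:270,225:291],6)
cv2.imwrite('pics/f.png',np.hstack([a,b]));print(a.shape,b.shape)
"
```

```text
at [478.7  38.9 163.5] [-3.134e+00 -6.170e-01  2.000e-03] F [ 0.1 -1.2 -2.4] t 20.15
(0, 0, 0) -> [-0.4851, 0.0367, -0.1437]
(450, 396, 3) (450, 396, 3)
```

View pics/f.png

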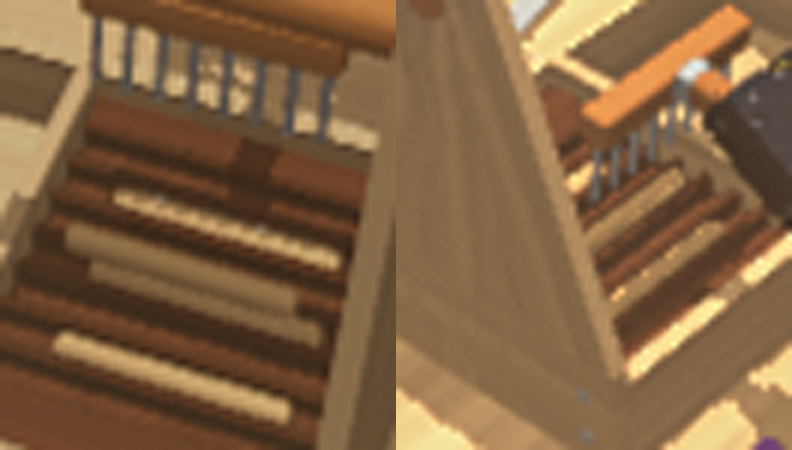

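```bash
python3 -c "
from h import *
C=cams()
for dz in(0,4,8,12,16): print(dz,proj(C['scene'],[(552.7,-14,111.5+dz),(552.7,91,111.5+dz)]).round(1).tolist(),proj(C['side'],[(552.7,91,111.5+dz),(552.7,76,111.5+dz)]).round(1).tolist())
print('seen scene (270.2,235) (308.2,245.3)  side',225+200/6,195+197/6, (225+216/6,195+183/6))
"
```

```text
0 [[271.0, 234.7], [308.1, 245.0]] [[260.4, 232.0], [263.6, 229.6]]
4 [[271.0, 233.7], [308.2, 244.0]] [[260.4, 231.0], [263.5, 228.7]]
8 [[271.0, 232.7], [308.3, 243.1]] [[260.3, 230.1], [263.5, 227.7]]
12 [[271.0, 231.8], [308.4, 242.1]] [[260.2, 229.1], [263.4, 226.8]]
16 [[271.0, 230.8], [308.5, 241.1]] [[260.2, 228.2], [263.4, 225.8]]
seen scene (270.2,235) (308.2,245.3)  side 258.3333333333333 227.83333333333334 (261.0, 225.5)
```

```bash
python3 -c "
from h import *
C=cams()
fd=np.load('d3.npy');
def tri(a,b):
  o1,d1=ray(C['scene'],a);o2,d2=ray(C['side'],b)
  A=np.c_[d1,-d2];s=np.linalg.lstsq(A,o2-o1,rcond=None)[0];return (o1+s[0]*d1+o2+s[1]*d2)/2, np.linalg.norm(o1+s[0]*d1-o2-s[1]*d2)
# leftmost tine tip (y=+): side at (597..,200)
for v in(198,201,204): print(tri((308.2,245.3),(225+200/6,195+v/6)))
# head end (left) top corner: scene (345,45) ; side (585,108)
# head direction end-on: head outer end top/bottom in wrist
g=fd[222:234,254:264,:].mean(2).astype(int);print(g)
"
```

```text
(array([561.75760211,  92.06113743, 122.75230861]), np.float64(3.161239084279762))
(array([561.09907233,  92.28551677, 121.5481142 ]), np.float64(2.197853777349047))
(array([560.44004704,  92.51038053, 120.34408984]), np.float64(1.2341243611591322))
[[ 74  75 125 164 109 104  91 103  84  82]
 [ 90 133 199 179 112 144 100 101  72  76]
 [201 203 200 142  97  87  87 100  62  58]
 [203 197 174 108  94  70  76  96  64  68]
 [185 164 101  88  97  62  60  78  69  87]
 [115  87  74  92 100  61  70  92  85  74]
 [109  68  59  77  77  70  92  79  75  96]
 [133  66  56  66  69  88  79  83 110 129]
 [135  78  69  90  85  70  92 130 135 129]
 [135 100  89  78  78  99 132 135 127 121]
 [134 123  80  85 127 134 133 124 113 111]
 [136 132  98 130 136 129 120 108 100  80]]
```

Triangulation shows the rake has pitched about 0.11 rad in the grip: its tips now sit at TCP + (82, 0, -42). So the last pass went over dowel B, which rests in the nook between the -22 rib and the -11 dowel. I'll repeat it about 9 mm lower.

```bash
python3 -c "
from h import *
go((537,39,160),(537,39,96))
"
```

```text
at [477.8  39.  160.7] [-3.133e+00 -6.130e-01  2.000e-03] F [ 1.1 -0.  -1.9] t 20.3
(537, 39, 160) -> [0.0481, 0.0004, 0.0347]
(537, 39, 96) -> [0.0113, 0.0008, 0.087]
```

{"fn": "drive_tool", "kwargs": {
  "targets": [
    {"jaw": 0,"travel": [0.024,0,0.017],"twist": 0},
    {"jaw": 0,"travel": [0.048,0,0.035],"twist": 0},
    {"jaw": 0,"travel": [0.048,0,0.035],"twist": 0},
    {"jaw": 0,"travel": [0.036,0,0.052],"twist": 0},
    {"jaw": 0,"travel": [0.024,0,0.069],"twist": 0},
    {"jaw": 0,"travel": [0.011,0,0.087],"twist": 0},
    {"jaw": 0,"travel": [0.011,0,0.087],"twist": 0},
    {"jaw": 0,"travel": [0.011,0,0.087],"twist": 0}
  ]
}}

```text
t: 20.97
eef_pos: [535.1, 38.9, 91.7]
tcp_rot: [-3.136, -0.605, 0.001]
ft_force: [0.1, 0.6, -2.5]
opening: 0.186
grip_force: 30.0
```

{"fn": "drive_tool", "kwargs": {
  "targets": [
    {"jaw": 0,"travel": [0,0,0],"twist": 0},
    {"jaw": 0,"travel": [0,0,0],"twist": 0}
  ]
}}

```text
t: 21.13
eef_pos: [537.0, 40.0, 96.1]
tcp_rot: [-3.132, -0.612, 0.001]
ft_force: [0.1, -0.6, -2.3]
opening: 0.187
grip_force: 30.0
```

```bash
python3 -c "
from h import *
p=cur()[0];go((537,39,93.5));prof()
"
```

```text
at [537.   40.   96.1] [-3.132e+00 -6.120e-01  1.000e-03] F [ 0.1 -0.6 -2.3] t 21.13
(537, 39, 93.5) -> [-0.0015, 0.001, 0.0021]
y 25 [(-57, 78), (-49, 79), (-23, 105), (-8, 80), (21, 58), (37, 97), (62, 68)]
y 45 [(-84, 135), (-49, 86), (-22, 98), (-8, 92), (21, 58), (36, 144)]
y 65 [(-49, 87), (-23, 80), (-7, 87), (21, 59), (36, 148), (63, 68)]
y 85 [(-58, 77), (-22, 102), (21, 60), (36, 149)]
y 105 [(-59, 78), (-40, 64), (-21, 107), (-7, 93), (21, 61), (37, 151), (65, 67)]
y 125 [(-68, 61), (-50, 152), (-25, 60), (-6, 96), (21, 60), (37, 150), (64, 66)]
y 140 [(-82, 108), (-70, 108), (-55, 107), (20, 65), (41, 65), (64, 68)]
```

{"fn": "drive_tool", "kwargs": {
  "targets": [
    {"jaw": 0,"travel": [-0.0015,0,0.0021],"twist": 0},
    {"jaw": 0,"travel": [-0.004,0,0.0004],"twist": 0},
    {"jaw": 0,"travel": [-0.0064,0,-0.0013],"twist": 0},
    {"jaw": 0,"travel": [-0.0089,0,-0.0031],"twist": 0},
    {"jaw": 0,"travel": [-0.0113,0,-0.0048],"twist": 0},
    {"jaw": 0,"travel": [-0.0138,0,-0.0065],"twist": 0},
    {"jaw": 0,"travel": [-0.0162,0,-0.0082],"twist": 0},
    {"jaw": 0,"travel": [-0.0187,0,-0.01],"twist": 0}
  ]
}}

```text
t: 21.85
eef_pos: [516.9, 39.6, 94.5]
tcp_rot: [-3.133, -0.616, 0.002]
ft_force: [3.5, 2.0, 2.5]
opening: 0.184
grip_force: 30.0
```

{"fn": "drive_tool", "kwargs": {
  "targets": [
    {"jaw": 0,"travel": [-0.0025,0,-0.0017],"twist": 0},
    {"jaw": 0,"travel": [-0.0049,0,-0.0034],"twist": 0},
    {"jaw": 0,"travel": [-0.0074,0,-0.0052],"twist": 0},
    {"jaw": 0,"travel": [-0.0098,0,-0.0069],"twist": 0},
    {"jaw": 0,"travel": [-0.0123,0,-0.0086],"twist": 0},
    {"jaw": 0,"travel": [-0.0147,0,-0.0104],"twist": 0},
    {"jaw": 0,"travel": [-0.0172,0,-0.0121],"twist": 0},
    {"jaw": 0,"travel": [-0.0196,0,-0.0138],"twist": 0}
  ]
}}

```text
t: 22.52
eef_pos: [491.3, 39.4, 93.4]
tcp_rot: [-3.133, -0.612, 0.001]
ft_force: [-0.1, -0.2, -0.9]
opening: 0.185
grip_force: 30.0
```

```bash
python3 -c "
from h import *
go((0,0,0));prof()
"
```

```text
at [491.3  39.4  93.4] [-3.133e+00 -6.120e-01  1.000e-03] F [-0.1 -0.2 -0.9] t 22.52
(0, 0, 0) -> [-0.4559, 0.0371, -0.206]
y 25 [(-69, 60), (-51, 90), (-30, 139), (-8, 61), (19, 62), (37, 97), (63, 68)]
y 45 [(-73, 73), (-51, 97), (-30, 136), (-9, 95), (19, 63), (36, 144)]
y 65 [(-52, 92), (-31, 151), (-8, 94), (19, 64), (36, 147), (63, 68)]
y 85 [(-50, 87), (-30, 150), (-7, 96), (19, 62), (36, 149)]
y 105 [(-68, 60), (-50, 96), (-29, 151), (-7, 96), (19, 63), (37, 151), (65, 67)]
y 125 [(-68, 62), (-50, 99), (-25, 58), (-7, 95), (20, 62), (37, 150), (64, 67)]
y 140 [(-83, 108), (-71, 108), (-58, 107), (20, 65), (42, 66), (64, 68)]
```

Dowel B is now in the -33 groove. The four dowels lie at -55, -33, -11 and +33, all parallel and flush. Returning the rake: lift, cross over, lower.

```bash
python3 -c "
from h import *
go((491,39,158),(525,-111.5,158),(525,-111.5,110))
"
```

```text
at [490.8  39.5  93.3] [-3.133e+00 -6.110e-01  2.000e-03] F [-0.  -0.  -0.9] t 22.57
(491, 39, 158) -> [0.0373, 0.0, -0.0529]
(525, -111.5, 158) -> [0.0649, 0.1508, -0.0347]
(525, -111.5, 110) -> [0.0374, 0.1511, 0.0046]
```

{"fn": "drive_tool", "kwargs": {
  "targets": [
    {"jaw": 0,"travel": [0.018,0,-0.026],"twist": 0},
    {"jaw": 0,"travel": [0.037,0,-0.053],"twist": 0},
    {"jaw": 0,"travel": [0.037,0,-0.053],"twist": 0},
    {"jaw": 0,"travel": [0.044,0.035,-0.049],"twist": 0},
    {"jaw": 0,"travel": [0.05,0.07,-0.045],"twist": 0},
    {"jaw": 0,"travel": [0.057,0.11,-0.04],"twist": 0},
    {"jaw": 0,"travel": [0.065,0.15,-0.035],"twist": 0},
    {"jaw": 0,"travel": [0.065,0.151,-0.035],"twist": 0}
  ]
}}

```text
t: 23.23
eef_pos: [519.5, -73.8, 159.5]
tcp_rot: [-3.133, -0.614, 0.003]
ft_force: [1.4, 0.4, -1.8]
opening: 0.185
grip_force: 30.0
```

{"fn": "drive_tool", "kwargs": {
  "targets": [
    {"jaw": 0,"travel": [0,0,0],"twist": 0},
    {"jaw": 0,"travel": [-0.015,0,0.021],"twist": 0},
    {"jaw": 0,"travel": [-0.029,0,0.04],"twist": 0},
    {"jaw": 0,"travel": [-0.029,0,0.04],"twist": 0},
    {"jaw": 0,"travel": [-0.029,0,0.04],"twist": 0},
    {"jaw": 0,"travel": [-0.029,0,0.04],"twist": 0}
  ]
}}

```text
t: 23.73
eef_pos: [518.6, -73.3, 108.7]
tcp_rot: [-3.133, -0.612, 0.001]
ft_force: [0.2, 0.3, -2.1]
opening: 0.189
grip_force: 30.0
```

```bash
python3 -c "
from h import *
go((525,-111.5,75),(525,-111.5,65));prof()
"
```

```text
at [518.6 -73.3 108.7] [-3.133e+00 -6.120e-01  1.000e-03] F [ 0.2  0.3 -2.1] t 23.73
(525, -111.5, 75) -> [-0.0142, 0.0385, 0.0309]
(525, -111.5, 65) -> [-0.0199, 0.0386, 0.0391]
y 25 [(-69, 63), (-51, 143), (-31, 151), (-8, 63), (19, 65), (37, 101), (63, 71)]
y 45 [(-69, 66), (-51, 151), (-31, 154), (-9, 99), (19, 66), (36, 149), (68, 71)]
y 65 [(-68, 62), (-51, 153), (-31, 156), (-8, 98), (19, 66), (36, 153), (63, 71)]
y 85 [(-68, 62), (-51, 152), (-30, 157), (-7, 100), (19, 66), (36, 155)]
y 105 [(-68, 64), (-50, 153), (-30, 161), (-7, 100), (19, 66), (37, 157), (65, 71)]
y 125 [(-68, 66), (-50, 157), (-26, 67), (-7, 100), (20, 65), (37, 155), (64, 70)]
y 140 [(-74, 113), (-58, 112), (20, 68), (41, 69), (64, 72)]
```

The lateral move was cut short at y -73. Raising 20 mm and finishing it before going down.

{"fn": "drive_tool", "kwargs": {
  "targets": [
    {"jaw": 0,"travel": [0.0115,0,-0.0163],"twist": 0},
    {"jaw": 0,"travel": [0.0115,0,-0.0163],"twist": 0},
    {"jaw": 0,"travel": [0.015,0.025,-0.0135],"twist": 0},
    {"jaw": 0,"travel": [0.0168,0.0386,-0.0127],"twist": 0},
    {"jaw": 0,"travel": [0.0168,0.0386,-0.0127],"twist": 0},
    {"jaw": 0,"travel": [0.0168,0.0386,-0.0127],"twist": 0}
  ]
}}

```text
t: 24.28
eef_pos: [526.0, -112.4, 130.3]
tcp_rot: [-3.134, -0.616, 0.001]
ft_force: [0.3, 0.1, -2.2]
opening: 0.188
grip_force: 30.0
```

```bash
python3 -c "
from h import *
go((525,-111.5,80),(525,-111.5,70),(525,-111.5,65))
"
```

```text
at [ 526.  -112.4  130.3] [-3.134e+00 -6.160e-01  1.000e-03] F [ 0.3  0.1 -2.2] t 24.28
(525, -111.5, 80) -> [-0.0299, -0.0006, 0.0405]
(525, -111.5, 70) -> [-0.0357, -0.0006, 0.0487]
(525, -111.5, 65) -> [-0.0386, -0.0005, 0.0527]
```

{"fn": "drive_tool", "kwargs": {
  "targets": [
    {"jaw": 0,"travel": [-0.015,0,0.02],"twist": 0},
    {"jaw": 0,"travel": [-0.025,0,0.034],"twist": 0},
    {"jaw": 0,"travel": [-0.03,0,0.0405],"twist": 0},
    {"jaw": 0,"travel": [-0.033,0,0.0445],"twist": 0},
    {"jaw": 0,"travel": [-0.0357,0,0.0487],"twist": 0},
    {"jaw": 0,"travel": [-0.0357,0,0.0487],"twist": 0},
    {"jaw": 0,"travel": [-0.0357,0,0.0487],"twist": 0}
  ]
}}

```text
t: 24.87
eef_pos: [524.7, -111.1, 69.5]
tcp_rot: [-3.134, -0.614, 0.002]
ft_force: [-0.1, -0.3, -0.6]
opening: 0.187
grip_force: 30.0
```

{"fn": "drive_tool", "kwargs": {
  "targets": [
    {"jaw": 0,"travel": [-0.0012,0,0.0016],"twist": 0},
    {"jaw": 0,"travel": [-0.0023,0,0.0032],"twist": 0},
    {"jaw": 0,"travel": [-0.0023,0,0.0032],"twist": 0}
  ]
}}

```text
t: 25.12
eef_pos: [525.4, -111.5, 66.4]
tcp_rot: [-3.134, -0.617, 0.003]
ft_force: [-0.3, 2.0, 5.6]
opening: 0.195
grip_force: 30.0
```

{"fn": "drive_tool", "kwargs": {
  "targets": [
    {"jaw": 0,"travel": [-0.0006,0,0.0008],"twist": 0},
    {"jaw": 0,"travel": [-0.0012,0,0.0016],"twist": 0},
    {"jaw": 0,"travel": [-0.0012,0,0.0016],"twist": 0}
  ]
}}

```text
t: 25.37
eef_pos: [525.8, -111.5, 65.0]
tcp_rot: [-3.134, -0.619, 0.003]
ft_force: [0.4, 3.3, 9.9]
opening: 0.189
grip_force: 30.0
```

{"fn": "drive_tool", "kwargs": {
  "targets": [
    {"jaw": 0.3,"travel": [0,0,0],"twist": 0},
    {"jaw": 0.4,"travel": [0,0,0],"twist": 0},
    {"jaw": 0.6,"travel": [0,0,0],"twist": 0},
    {"jaw": 0.6,"travel": [0,0,0],"twist": 0},
    {"jaw": 0.6,"travel": [0,0,0],"twist": 0},
    {"jaw": 0.6,"travel": [0,0,0],"twist": 0}
  ]
}}

```text
t: 25.87
eef_pos: [524.8, -111.7, 63.6]
tcp_rot: [-3.134, -0.615, 0.002]
ft_force: [-0.8, -0.2, -0.2]
opening: 0.555
grip_force: 0.0
```

{"fn": "drive_tool", "kwargs": {
  "targets": [
    {"jaw": 0.6,"travel": [0.002,0,-0.02],"twist": 0},
    {"jaw": 0.6,"travel": [0.002,0,-0.05],"twist": 0},
    {"jaw": 0.6,"travel": [0.002,0,-0.085],"twist": 0},
    {"jaw": 0.6,"travel": [0.002,0,-0.12],"twist": 0},
    {"jaw": 0.6,"travel": [0.002,0,-0.12],"twist": 0},
    {"jaw": 0.6,"travel": [0.002,0,-0.12],"twist": 0}
  ]
}}

```text
t: 26.37
eef_pos: [456.1, -112.8, 165.0]
tcp_rot: [-3.136, -0.617, 0.003]
ft_force: [0.4, -0.2, 0.5]
opening: 0.598
grip_force: 0.0
```

```bash
python3 -c "
from h import *
go((0,0,0));prof()
f=read_camera('scene')['frame'];w=read_camera('wrist');C=cams()['scene']
hsv=cv2.cvtColor(f,cv2.COLOR_RGB2HSV)
# head: orange/brown saturated region in the compartment, via scene & wrist
for c,fr,nm in((C,f,'scene'),(w,w['frame'],'wrist')):
  q=proj(c,[(613.5+x,-26.6+y,70) for x,y in((-55,-160),(40,-160),(40,-20),(-55,-20))]).astype(np.int32)
  m=np.zeros(fr.shape[:2],np.uint8);cv2.fillPoly(m,[q],255);h=cv2.cvtColor(fr,cv2.COLOR_RGB2HSV)
  m[(h[...,1]<165)|(h[...,0]>16)]=0
  n,l,st,ce=cv2.connectedComponentsWithStats(m);i=1+st[1:,4].argmax();r=cv2.minAreaRect(np.argwhere(l==i)[:,::-1].astype(np.float32))
  print(nm,st[i],r);b=cv2.boxPoints(r)
  for u in b: P=onz(c,u,75);print('  ',u.round(1),(P[:2]-tote).round(1))
f0=np.load('scene0.npy');d=cv2.absdiff(f,f0).max(2)
for n,(u,v) in dict(disc=(195,325),glue=(618,395),tape=(597,460)).items(): u=int(u*.7);v=int(v*.7);print(n,'diff',d[v-22:v+22,u-22:u+22].mean().round(1))
pickle.dump((f,w),open('end.pkl','wb'))
"
```

```text
at [ 456.1 -112.8  165. ] [-3.136e+00 -6.170e-01  3.000e-03] F [ 0.4 -0.2  0.5] t 26.37
(0, 0, 0) -> [-0.4672, -0.115, -0.1286]
y 25 [(-69, 64), (-51, 142), (-31, 150), (-8, 63), (19, 65), (37, 101), (63, 70)]
y 45 [(-69, 67), (-51, 151), (-31, 154), (-9, 99), (19, 66), (36, 148), (70, 70)]
y 65 [(-68, 63), (-51, 152), (-31, 156), (-8, 98), (19, 66), (36, 153), (63, 71)]
y 85 [(-68, 64), (-51, 151), (-30, 156), (-7, 100), (19, 66), (36, 154)]
y 105 [(-68, 65), (-50, 153), (-30, 160), (-7, 100), (19, 66), (37, 156), (65, 70)]
y 125 [(-68, 67), (-50, 157), (-26, 67), (-6, 100), (20, 66), (37, 155), (64, 70)]
y 140 [(-86, 113), (-76, 113), (-57, 112), (20, 68), (41, 68), (64, 72)]
scene [219 243  33  14 108] ((235.04379272460938, 248.8795623779297), (34.1743049621582, 5.8950676918029785), 19.983104705810547)
   [218.  245.8] [  -2.6 -120.6]
   [220.  240.3] [ -22.7 -123.6]
   [252.1 251.9] [-14.8 -24.9]
   [250.1 257.5] [  4.8 -22.9]
wrist [ 226  120  113   23 2196] ((282.0, 131.0), (22.0, 112.0), 90.0)
   [226. 120.] [ -0.9 -23.7]
   [338. 120.] [  -0.7 -142.3]
   [338. 142.] [ -27.1 -140.9]
   [226. 142.] [-27.4 -25.5]
disc diff 3.4
glue diff 3.2
tape diff 3.2
```

```bash
python3 -c "
from cell import *
print(job_done())"
```

```text
the job is handed in; nothing more can be done
None
```

I handed the job in at about 26 s. All four dowels lie in grooves (about x -55, -33, -11 and +33), and the rake is back in its compartment with its handle over the near side. The disc, glue bottle and tape measure look unmoved, but the judging result was not shown, and joint 3 read 0.048 against its 0.05 lower limit while I built up the lean.

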